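# Free the quarter-turn filter cover of a bench dust box with a screwdriver

## Task

Open the bench dust box for a filter change: take the screwdriver out of its wooden stand, turn both slotted fasteners on the cover anticlockwise (seen from above) roughly a quarter turn to free it, then hook the blade into the yellow pull eye and drag the cover fully open. Put the screwdriver back upright in its stand, let go of it, and leave the other things on the bench where they are.

Things in the scene. Friction and masses are not known exactly. Their poses are not given: they have to be found in the camera images.
- dustbox: fixed green dust box, 300 x 200 mm, deck 70 mm high. Origin: centre of its underside; its -x axis points out of its front, roughly to the robot: its cover slides open that way. Guide rails along x at y = +-88 mm, tops at z = 78 mm. Between them the aluminium cover plate, 150 x 160 mm, top face at z = 76 mm; it carries both fasteners and the pull eye, in a row across it
- cover (a joint): sliding filter cover: 0 shut, 0.075 m fully open at its stop (towards the box's -x). It stays where it is left; about 3 N slides it once both fasteners are freed. While either fastener is turned less than about 60 deg from the box's x, the cover stops after 1.5 mm
- head_left (a point): centre of the top of the fastener head on the box's +y side, 10 mm over the cover plate; axes as the box's (they do NOT turn with the head). Steel disc 36 mm across; slot 6 mm wide, 8 mm deep, through its centre, open at both rims. Shut: slot roughly along the box's x (red tick). Free: 90 deg anticlockwise from above, at a stop, slot along y (green ticks). Stiff: 0.22 N m, stays as left
- head_right (a point): the same for the second fastener, on the box's -y side, 100 mm from the first; same turning direction. At the start each slot stands, on its own, anywhere within 33 deg either side of the box's x direction; no reading gives this angle: look, or feel for the slot with the blade
- eye (a point): centre of the mouth of the yellow pull eye, midway between the fasteners: a square frame 40 x 40 mm, 10 mm high, on the cover plate, with a square hole 26 x 26 mm down to the plate. Axes as the box's; it moves with the cover
- stand: fixed wooden stand, 90 x 80 mm, 75 mm high, with one square hole 24 x 24 mm right through it, along its vertical axis. Origin: centre of its underside, straight below the hole
- screwdriver: screwdriver 145 mm long, about 0.13 kg, upright in the stand, its collar resting on the stand's top (tip 15 mm above the bench). Origin: centre of the blade's tip; z up the shaft to the handle, x along the blade's width. Blade 16 (x) x 3 (y) mm, 16 long; shaft 8 mm round; collar 38 mm across from z = 60 to 68 mm; square handle 26 x 26 mm, flats facing x and y, z = 68 to 145 mm
- pot: white square plastic pot 80 x 80 mm, 100 mm high, with tool handles standing in it up to 162 mm: leave it alone. Origin: centre of its underside
- file_a: file with a pale wooden handle, 200 mm long, lying on the bench: leave it alone. Origin: centre of its underside
- file_b: file with an orange handle, 190 mm long, lying on the bench: leave it alone. Origin: centre of its underside
- bamboo: bamboo offcut, 160 mm long, 28 mm thick, lying on the bench: leave it alone. Origin: middle of its underside
- glue: white glue bottle, 54 mm across, 130 mm high: leave it alone. Origin: centre of its underside
- mug: blue mug, 76 mm across, 85 mm high: leave it alone. Origin: centre of its underside
- cork_block: cork sanding block 100 x 60 x 40 mm: leave it alone. Origin: centre of its underside
Things that resemble listed ones, but are neither listed nor needed, are in the scene too. Leave any pink look-alike of the screwdriver alone. What is shaped like the stand but purple or turquoise is not meant.

How it is judged (in metres and radians):
On the way, in this order (a step that is already met when the one before it is completed fails the run):
1. the screwdriver is lifted out of its stand, tip higher than 80 mm above the bench (height (world z) of screwdriver above 0.08 m), for 0.1 s.
2. the cover is open by more than 66 mm, dragged with the blade's tip in the pull eye (within 20 mm of the centre of its mouth) (value of joint cover above 0.066 m and distance between screwdriver and eye below 0.02 m), for 0.1 s.
At the end, for the whole second after the job is handed in: The cover is open by more than 66 of its 75 mm, and the screwdriver stands at rest in the stand's hole: tip within 12 mm of the hole's axis and less than 20 mm above the bench, leaning less than 0.1 rad (value of joint cover above 0.066 m and horizontal distance between screwdriver and stand below 0.012 m and height (world z) of screwdriver below 0.02 m and angle between screwdriver's own z axis and vertical below 0.1 rad and linear speed of screwdriver below 0.02 m/s); the robot touches nothing.
It fails at once if a bystander (pot, files, bamboo, glue bottle, mug, cork block) is moved by more than 30 mm (distance of any of pot, file_a, file_b, bamboo, glue, mug, cork_block from where it was at the start of the episode above 0.03 m).
It also fails if it takes over 72 s, if anything falls off the work surface, if the arm or the gripper's body presses on something with over 40 N, if the wrist force passes 120 N, or if a joint passes its speed limit or range.

## Robot

A 7-joint arm with a two-finger parallel gripper is mounted at the origin on the work surface. World frame = base frame: x ahead of the robot, y to its left, z up, the work surface at z = 0. Lengths are in mm, angles in degrees, forces in N, time in s.
With the tool pointing down it reaches from about 425 to 875 mm from the base axis. Payload 4.7 kg.
Tool frame: the origin (TCP) lies on the centre line of the jaws, within the pads' length; the fingertips stand 14 mm ahead of it and the grasp point (between the pads) lies 5 mm behind it; z points along the fingers, y is the direction in which the jaws open and shut (so a half turn about z gives the same grasp; the last joint's range is limited). The gripper opens to 85 mm and grips with 20 to 120 N. Pads are 22 mm wide; open, the fingers measure 114 mm over their backs; the gripper's body (76 mm by 85 mm) begins 54 mm behind the grasp point. The pads swing forward as they close: fully open they stand 13 mm farther back than shut.
Start: joints at [72.657, 18.392, -4.016, 83.108, 1.295, 78.541, -3.26], TCP at [202.473, -617.681, 223.249] pointing down, gripper open.
Joint ranges: [-163.93, 163.93], [-17.29, 119.83], [-79.2, 71.16], [3.27, 140.29], [-89.18, 269.18], [5.43, 117.66], [-154.24, 154.24]. Speed limits (degrees/s): [147.25, 147.25, 180, 180, 180, 180, 180].

## Interface

Orientations are given as [roll, pitch, yaw] about the fixed x, y, z axes, in that order (R = Rz(yaw) Ry(pitch) Rx(roll)).
In Python, from workcell import * gives the robot as it stands. The module is installed in compiled form; this text tells all that it offers.
- The arm moves only by the shell command python3 -m creep 'ROWS' [OPENING] [FORCE]. ROWS is JSON, a list that holds one entry, the list of rows, each a list of 4 numbers: the shift along the tool's x, y, z each as a share of 100 mm, from -1 to 1, then the turn about the tool's z as a share of pi/4 rad, from -1 to 1. A call has 1 to 8 rows; each row is the pose to reach, as a shift and turn from the pose measured when the call began, along the tool's axes at that moment; what a row does not reach only later rows make up. A row lasts 1/10 s, in which the tool goes at most 50 mm and 8.59 degrees, less where a joint would pass 70% of its speed; a pose out of reach is approached as far as the arm can. A call with a number of a shift or a turn outside -1 to 1 is refused whole. A call with a gripper value outside its range is refused whole. OPENING is the gripper's target within -1 to 1 (fully open at 1, half-way at 0, shut at -1), set as the call begins (- or left out, the last holds). The fingers move at their own pace and stop on an object; FORCE is the grip in N (left out, the last holds). Time passes only in rows, so rows that repeat a pose let the fingers close. It gives the time, the measured TCP pose, the force and the opening at its end, in the units of the state.
- get_state(): the state, without advancing time (a new reading comes with each control period).
- get_image(name): name is "scene" or "side" or "wrist"; returns a dict with "img" (480x640x3 uint8, red, green, blue), "depth" (480x640 float32, mm along the optical axis (not along the pixel's ray), 0 where there is no reading), "fx", "fy", "cx", "cy" (pixels), "R" (3x3) and "t" (3): a world point X has camera coordinates R X + t. Camera axes: x right, y down, z forward; pixel columns grow to the right and rows downward; lengths in mm; the calibration is good to about 2 mm. The wrist camera is an equidistant fisheye: a pixel r from the principal point sees the ray r / f radians off the axis. A picture is of the moment at which its call begins.
- hand_in(): hands the job in, once; it reports no verdict.
The state is a dict: "time": time; "q": joint angles; "dq": joint speeds; "joint_torque": joint torques, N m; "ee_pos": TCP position; "orientation": TCP orientation; "contact_force": force on the tool from outside, world axes, zero at the start; "moment": the same for the moment, N m; "grip_width": opening from 0.0 (shut) to 1.0 (fully open).
Only numpy, scipy, OpenCV 4.12 (cv2) and the standard library are available. Lean on these libraries where they do the work, as an engineer would, in place of code of your own. Each camera call takes 0.05 s, during which the arm holds its last target.

## Working session

There is one attempt and no reset: what is moved stays moved. The work goes in short steps, Python scripts to look and compute and a shell command to move; the robot and the scene stay as the last step left them, time stands still between calls to the robot, and variables do not carry over. Pictures are saved under pics/ and viewed, and the job is handed in when it is done.

```bash
mkdir -p pics; ls; cat > h.py <<'E'
from workcell import *
import numpy as np, cv2
def snap(name,fn,crop=None,scale=1):
    d=get_image(name); np.savez('last_%s.npz'%name,**d)
    im=cv2.cvtColor(d['img'],cv2.COLOR_RGB2BGR)
    if crop: x0,y0,x1,y1=crop; im=im[y0:y1,x0:x1]
    if scale!=1: im=cv2.resize(im,None,fx=scale,fy=scale,interpolation=cv2.INTER_CUBIC)
    cv2.imwrite('pics/'+fn,im); return d
def load(name): return dict(np.load('last_%s.npz'%name))
def ray(d,u,v,fish=False):
    x=(u-d['cx'])/d['fx'];y=(v-d['cy'])/d['fy']
    if fish:
        r=np.hypot(x,y); s=np.sin(r)/r if r>1e-9 else 1; c=np.array([x*s,y*s,np.cos(r)])
    else: c=np.array([x,y,1.])
    return -d['R'].T@d['t'], d['R'].T@c
def onplane(d,u,v,z,fish=False):
    o,r=ray(d,u,v,fish); return o+r*(z-o[2])/r[2]
def pix3(d,u,v):
    o,r=ray(d,u,v); return o+r*d['depth'][int(v),int(u)]
E
python3 - <<'E'
from h import *
for n in('scene','side','wrist'):
    d=snap(n,n+'0.png'); print(n,d['fx'],d['cx'],d['cy'],(-d['R'].T@d['t']).round())
print(get_state())
E
```

```text
pics
scene 448.99677094297647 319.78603975596826 240.57844170125662 [1316.  134.  698.]
side 524.7364950122446 316.84161828978677 240.59934280380867 [ 284.  861. 1214.]
wrist 371.64829954431775 321.5284519077288 247.30312932915666 [ 267. -596.  372.]
{'time': 0.15, 'q': array([72.65430593, 18.42698081, -4.01505461, 83.16073685,  1.2950772 ,
       78.54137389, -3.26054778]), 'dq': array([-0.03926641, -0.16740464, -0.01641924, -0.32701992, -0.06540299,
       -0.04828462,  0.01770272]), 'joint_torque': array([-3.64745583e-04, -4.94095516e+01, -3.83165991e-01, -3.14686453e+01,
        1.29440692e-02,  8.17399356e-03,  8.45327179e-06]), 'ee_pos': array([ 202.33065818, -617.24970059,  222.38446474]), 'orientation': array([-1.79916131e+02,  5.45306964e-03,  1.81541483e+01]), 'contact_force': array([ 0.14623373, -0.43242426,  0.59660889]), 'moment': array([ 0.01216281, -0.02327008, -0.00232701]), 'grip_width': 0.9995586296380738}
```

View pics/scene0.png

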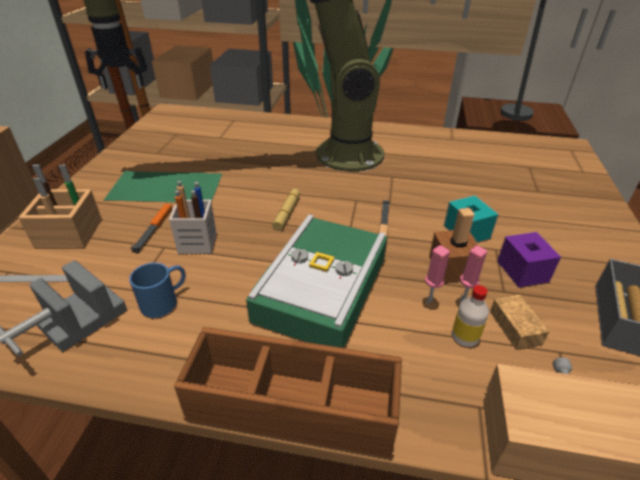

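View pics/side0.png

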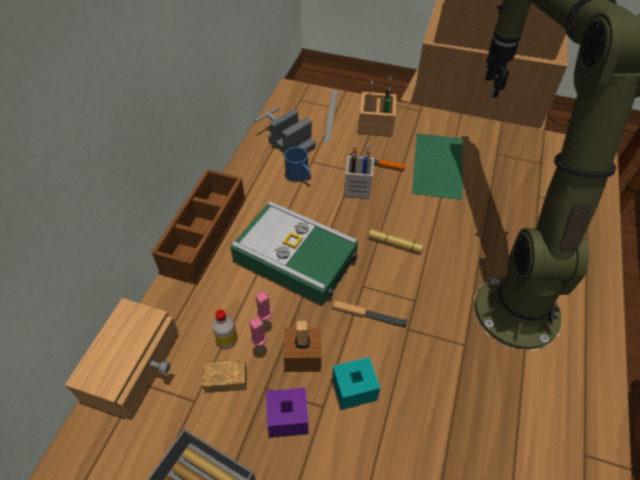

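View pics/wrist0.png

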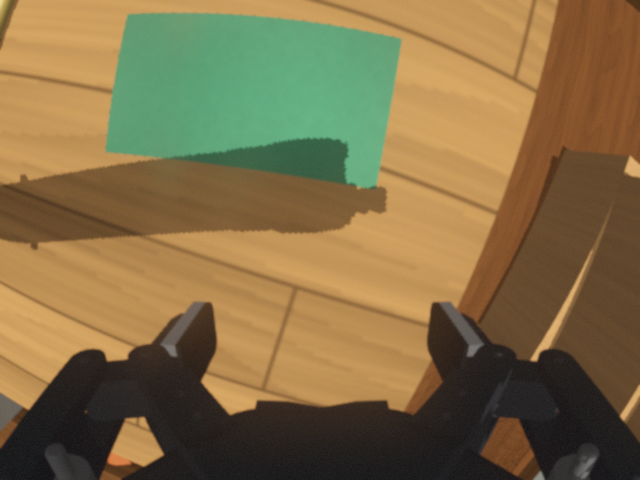

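```bash
python3 - <<'E'
from h import *
s=load('side');c=load('scene')
for d,n,cr in((s,'sidez',(230,190,390,390)),(c,'scenez',(240,190,500,350))):
    im=cv2.cvtColor(d['img'],cv2.COLOR_RGB2BGR)[cr[1]:cr[3],cr[0]:cr[2]]
    cv2.imwrite('pics/%s.png'%n,cv2.resize(im,None,fx=3,fy=3,interpolation=cv2.INTER_CUBIC))
for u,v in((302,325),(302,345),(263,298),(258,325)): print('side',u,v,pix3(s,u,v).round(),s['depth'][v,u])
for u,v in((462,214),(461,240),(438,255),(474,255),(453,270)): print('scene',u,v,pix3(c,u,v).round(),c['depth'][v,u])
E
```

```text
side 302 325 [501. 306. 162.] 1192.7311
side 302 345 [500. 316.  85.] 1246.7017
side 263 298 [618. 257. 145.] 1258.849
side 258 325 [602. 328. 143.] 1215.1611
scene 462 214 [513. 293. 157.] 934.02155
scene 461 240 [516. 304.  92.] 971.08624
scene 438 255 [637. 244. 142.] 854.8597
scene 474 255 [620. 313. 139.] 861.0709
scene 453 270 [553. 297.  36.] 979.6364
```

View pics/sidez.png

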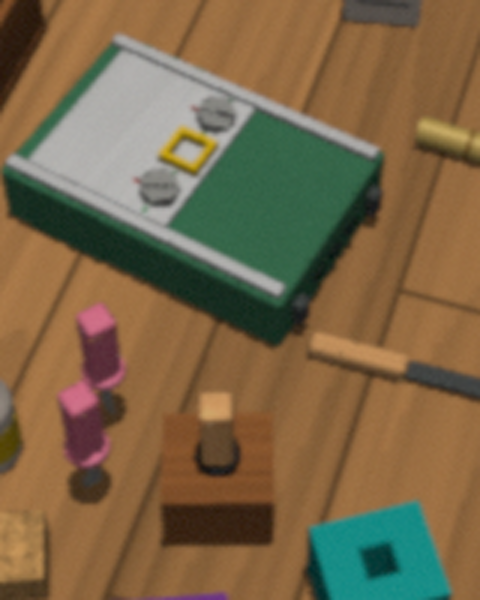

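View pics/scenez.png

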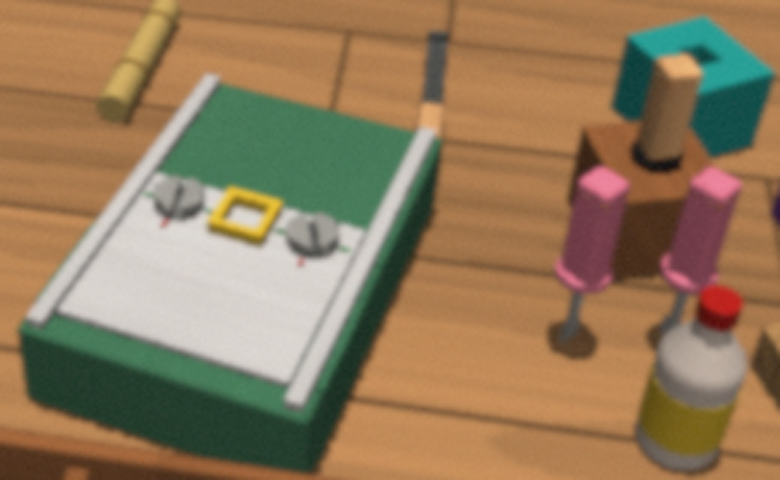

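```bash
cat >> h.py <<'E'
from scipy.spatial.transform import Rotation as Ro
def go(x,y,z,yaw=None):
    s=get_state(); R=Ro.from_euler('xyz',s['orientation'],degrees=True)
    d=R.inv().apply(np.array([x,y,z])-s['ee_pos'])/100
    t=0
    if yaw is not None:
        t=-((yaw-s['orientation'][2]+180)%360-180)/45
    print('pos',s['ee_pos'].round(1),'rpy',s['orientation'].round(2),'q',s['q'].round(1),'t',round(s['time'],2),'rows',d.round(3),round(t,3)); return d,t
E
python3 - <<'E'
from h import *
s=load('side');c=load('scene')
# handle top
print(onplane(s,301.7,324.3,160),onplane(c,240+679/3,190+68/3,160))
# yellow eye, z 86
for n,d in(('side',s),('scene',c)):
    h=cv2.cvtColor(d['img'],cv2.COLOR_RGB2HSV)
    m=cv2.inRange(h,(22,150,150),(34,255,255))
    m[:200]=0 if n=='side' else m[:200]; 
    k,l,st,ce=cv2.connectedComponentsWithStats(m)
    for i in range(1,k):
        if st[i,4]>20: print(n,ce[i],st[i],onplane(d,*ce[i],86).round(1))
# heads, approximate
print('heads side',onplane(s,230+216/3,190+110/3,86),onplane(s,230+160/3,190+185/3,86))
print('heads scene',onplane(c,240+179/3,190+195/3,86),onplane(c,240+314/3,190+232/3,86))
# deck corner rails side: ends
for p in((118,40),(380,152),(14,161),(282,290)): print(onplane(s,230+p[0]/3,190+p[1]/3,78).round())
go(520,-520,225,0)
E
```

```text
[503.17842085 303.52710666 160.        ] [510.01495076 301.82337533 160.        ]
side [292.34722222 239.15277778] [284 233  18  14  72] [631.1  20.9  86. ]
scene [321.79487179 260.05128205] [310 252  24  17 156] [631.   19.1  86. ]
heads side [620.69390467 -30.00039045  86.        ] [639.47418376  69.35291436  86.        ]
heads scene [624.08785393 -29.04474664  86.        ] [644.08505129  68.46363076  86.        ]
[744. -91.  78.]
[463. -36.  78.]
[779.  80.  78.]
[502. 138.  78.]
pos [ 202.3 -617.2  222.4] rpy [-1.7992e+02  1.0000e-02  1.8150e+01] q [72.7 18.4 -4.  83.2  1.3 78.5 -3.3] t 0.15 rows [ 3.322  0.066 -0.027] 0.403
```

```bash
python3 -m creep '[[[0.3,-0.2,0,0],[0.6,-0.4,0,0],[0.9,-0.6,0,0]]]' 1 60; python3 -m creep '[[[0.3,-0.2,0,0],[0.6,-0.4,0,0],[0.9,-0.6,0,0]]]'; python3 -m creep '[[[0.3,-0.2,0,0],[0.6,-0.4,0,0],[0.9,-0.6,0,0]]]'; python3 - <<'E'
from h import *
go(480,-200,225);go(505,302,250)
E
```

```text
time: 0.45
ee_pos: [269.6, -531.0, 221.8]
orientation: [-179.9, 0.0, 18.1]
contact_force: [1.0, 0.4, 0.9]
grip_width: 1.0
time: 0.75
ee_pos: [337.1, -444.6, 221.7]
orientation: [-179.8, 0.0, 18.1]
contact_force: [0.0, -0.4, 0.7]
grip_width: 1.002
time: 1.05
ee_pos: [404.6, -358.1, 221.7]
orientation: [-179.8, 0.0, 18.1]
contact_force: [0.6, 0.1, 0.7]
grip_width: 1.003
pos [ 404.6 -358.1  221.7] rpy [-1.7983e+02  3.0000e-02  1.8110e+01] q [ 54.1   6.  -16.4  98.3   1.7  76.1 -34.6] t 1.05 rows [ 1.208 -1.269 -0.03 ] 0
pos [ 404.6 -358.1  221.7] rpy [-1.7983e+02  3.0000e-02  1.8110e+01] q [ 54.1   6.  -16.4  98.3   1.7  76.1 -34.6] t 1.05 rows [ 3.006 -5.963 -0.267] 0
```

```bash
for i in 1 2 3 4 5 6; do python3 -m creep '[[[0.14,-0.28,-0.01,0],[0.28,-0.56,-0.02,0],[0.42,-0.84,-0.04,0]]]' | sed -n 2p; done; python3 -m creep '[[[0,0,0,-0.19],[0,0,0,-0.38],[0,0,0,-0.57],[0,0,0,-0.76],[0,0,0,-0.95]]]';python3 -m creep '[[[0,0,0,-0.19],[0,0,0,-0.38],[0,0,0,-0.57],[0,0,0,-0.65],[0,0,0,-0.65]]]'; python3 - <<'E'
from h import *
go(505,234,260,90)
d=snap('wrist','w1.png')
E
```

```text
ee_pos: [418.4, -263.7, 225.5]
ee_pos: [431.9, -169.4, 229.5]
ee_pos: [445.4, -75.1, 233.6]
ee_pos: [458.9, 19.0, 237.6]
ee_pos: [472.4, 113.1, 241.7]
ee_pos: [486.1, 207.0, 245.7]
time: 3.35
ee_pos: [485.9, 206.9, 245.5]
orientation: [-179.8, 0.0, 61.2]
contact_force: [1.1, -0.4, -0.2]
grip_width: 0.996
time: 3.85
ee_pos: [485.7, 206.8, 245.2]
orientation: [-179.8, -0.1, 90.5]
contact_force: [-1.0, -0.2, 0.2]
grip_width: 1.002
pos [485.7 206.8 245.2] rpy [-1.7975e+02 -6.0000e-02  9.0470e+01] q [ 27.8   8.1 -57.9  96.8   6.8  79.1 -30.6] t 3.85 rows [ 0.271  0.195 -0.148] 0.01
```

View pics/w1.png

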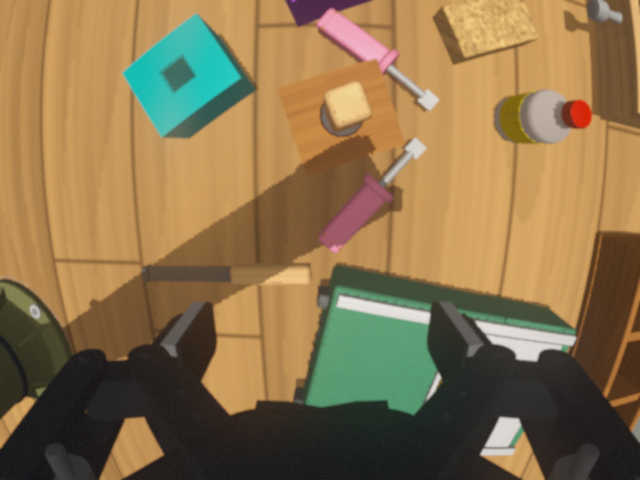

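```bash
python3 - <<'E'
from h import *
d=load('wrist')
im=d['img'];h=cv2.cvtColor(im,cv2.COLOR_RGB2HSV)
cr=cv2.cvtColor(im,cv2.COLOR_RGB2BGR)[40:190,260:440]
cv2.imwrite('pics/w1z.png',cv2.resize(cr,None,fx=4,fy=4,interpolation=cv2.INTER_CUBIC))
print(h[105,347],h[120,310],h[128,340])
dep=d['depth'];print(dep[105,347],dep[130,300])
# fisheye depth along axis: point cloud heights for region
o=-d['R'].T@d['t']
pts=[]
for v in range(75,140):
  for u in range(315,385):
    x=(u-d['cx'])/d['fx'];y=(v-d['cy'])/d['fy'];r=np.hypot(x,y)
    c=np.array([x*np.tan(r)/r,y*np.tan(r)/r,1])*dep[v,u]
    pts.append(np.r_[o+d['R'].T@c,u,v])
P=np.array(pts);top=P[P[:,2]>154]
print(len(top),top.mean(0),np.percentile(top[:,2],[5,50,95]))
q=np.array([onplane(d,u,v,160,True)[:2] for u,v in top[:,3:]])
print(cv2.minAreaRect(q.astype(np.float32)))
E
```

```text
[ 20 106 240] [ 16 169 195] [ 14 142 138]
219.2139 305.19904
1589 [502.02389902 301.96544302 161.25588318 347.25739459 104.25802391] [156.3123306  159.11249737 160.56106194]
((503.29254150390625, 299.4125671386719), (35.96823501586914, 42.8402214050293), 87.140869140625)
```

View pics/w1z.png

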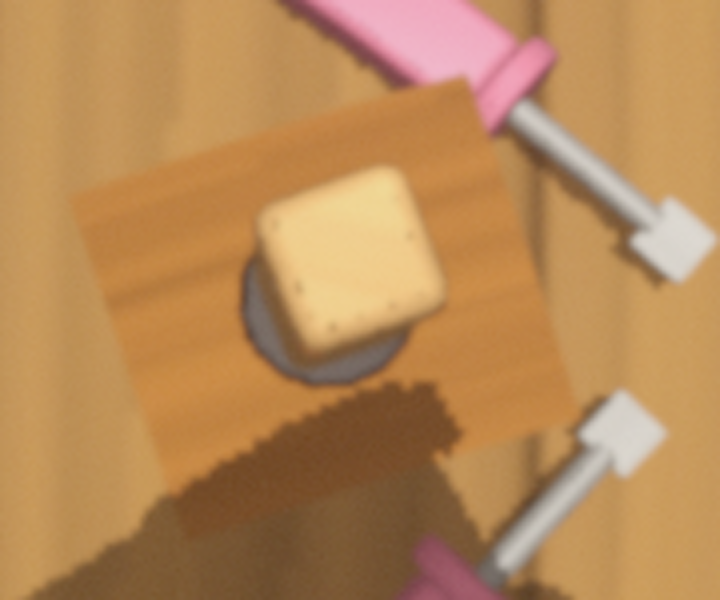

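```bash
python3 - <<'E'
from h import *
d=load('wrist')
f=lambda p,z: onplane(d,260+p[0]/4,40+p[1]/4,z,True)[:2]
def rep(n,C,z):
    Q=np.array([f(p,z) for p in C]); print(n,Q.round(1).tolist(),'c',Q.mean(0).round(1))
    for i in range(4):
        e=Q[(i+1)%4]-Q[i]; print('  len',np.hypot(*e).round(1),'ang mod90',(np.degrees(np.arctan2(e[1],e[0]))%90).round(1))
rep('top',[(256,205),(398,160),(446,300),(310,345)],160)
rep('stand',[(72,195),(465,78),(575,415),(190,540)],75)
E
```

```text
top [[487.5, 310.2], [509.6, 318.1], [517.4, 295.6], [496.1, 287.9]] c [502.6 302.9]
  len 23.5 ang mod90 19.6
  len 23.7 ang mod90 19.0
  len 22.6 ang mod90 20.1
  len 23.9 ang mod90 21.1
stand [[448.4, 326.0], [532.1, 353.5], [556.9, 279.8], [474.0, 250.7]] c [502.8 302.5]
  len 88.1 ang mod90 18.2
  len 77.7 ang mod90 18.6
  len 87.8 ang mod90 19.3
  len 79.5 ang mod90 18.8
```

```bash
python3 -m creep '[[[0.4,0.1,0,-0.18],[0.8,0.15,0,-0.36],[0.96,0.18,0,-0.41],[0.96,0.18,0,-0.41]]]'; python3 - <<'E'
from h import *
go(502.7,302.7,220,109)
d=snap('wrist','w2.png');snap('side','s2.png',(230,230,390,390),3)
E
```

```text
time: 4.3
ee_pos: [501.9, 306.1, 244.9]
orientation: [-179.7, -0.3, 109.0]
contact_force: [-0.8, -0.8, 0.6]
grip_width: 0.999
pos [501.9 306.1 244.9] rpy [-179.74   -0.31  109.03] q [ 15.5  19.8 -61.1  88.8  17.   81.8 -27.6] t 4.3 rows [-0.036 -0.003  0.249] 0.001
```

View pics/w2.png

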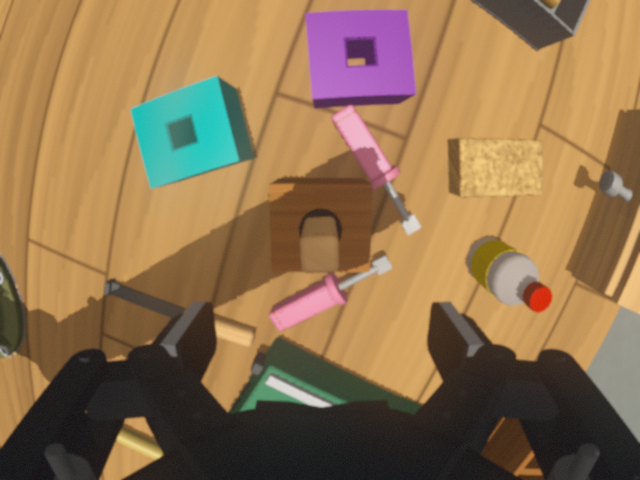

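```bash
python3 -m creep '[[[-0.03,0,0.2,0],[-0.036,0,0.45,0],[-0.036,0,0.7,0],[-0.036,0,0.7,0]]]'; python3 -m creep '[[[0,0,0.2,0],[0,0,0.4,0],[0,0,0.62,0],[0,0,0.62,0]]]'; python3 - <<'E'
from h import *
go(502.7,302.7,113,109)
snap('scene','c3.png',(360,120,560,320),3)
E
```

```text
time: 4.8
ee_pos: [502.7, 295.4, 171.7]
orientation: [-179.4, 0.0, 108.5]
contact_force: [-0.2, -0.9, -0.2]
grip_width: 0.999
time: 5.2
ee_pos: [501.5, 292.9, 108.4]
orientation: [-179.2, 0.1, 108.4]
contact_force: [-1.0, -0.7, 0.3]
grip_width: 1.001
pos [501.5 292.9 108.4] rpy [-1.7920e+02  1.4000e-01  1.0839e+02] q [ 13.4  25.7 -57.2  98.9  22.8  68.9 -31.6] t 5.2 rows [ 0.089  0.042 -0.047] -0.014
```

View pics/c3.png

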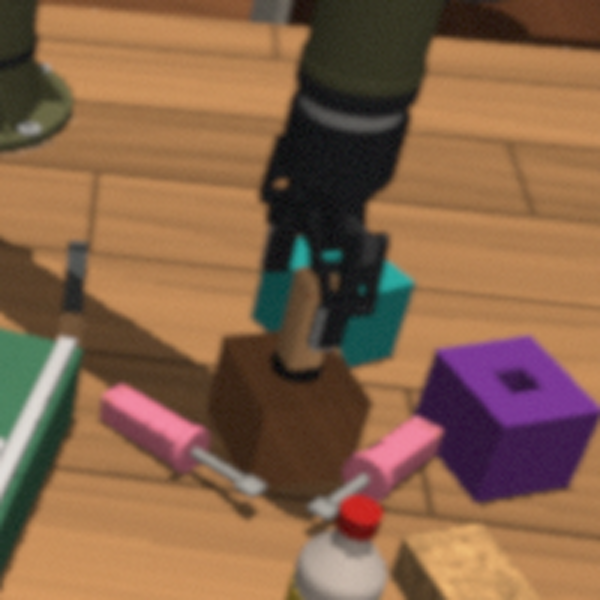

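```bash
python3 -m creep '[[[0.089,0.042,-0.04,-0.014],[0.089,0.042,-0.04,-0.014]]]'; python3 -m creep '[[[0,0,0,0],[0,0,0,0],[0,0,0,0],[0,0,0,0],[0,0,0,0],[0,0,0,0],[0,0,0,0],[0,0,0,0]]]' -1 80;  python3 - <<'E'
from h import *
go(502.7,302.7,113,109)
E
```

```text
time: 5.45
ee_pos: [504.6, 306.0, 116.7]
orientation: [-179.6, -0.0, 109.1]
contact_force: [-0.4, 1.6, 0.3]
grip_width: 0.995
time: 6.25
ee_pos: [504.5, 305.8, 116.5]
orientation: [-179.6, -0.0, 109.1]
contact_force: [0.3, 0.5, -1.1]
grip_width: 0.292
pos [504.5 305.8 116.5] rpy [-179.56   -0.    109.09] q [ 12.2  26.1 -57.4  97.5  23.1  69.7 -31.8] t 6.25 rows [-0.024 -0.027  0.035] 0.002
```

```bash
python3 -m creep '[[[0,0,-0.1,0],[0,0,-0.3,0],[0,0,-0.6,0],[0,0,-0.9,0],[0,0,-0.9,0]]]'; python3 - <<'E'
from h import *
go(504.5,305.8,230,109)
snap('scene','c4.png',(360,80,560,280),3);snap('side','s4.png',(230,200,390,360),3)
E
```

```text
time: 6.75
ee_pos: [507.1, 308.2, 211.6]
orientation: [180.0, -0.1, 109.1]
contact_force: [-0.1, 0.1, -1.7]
grip_width: 0.293
pos [507.1 308.2 211.6] rpy [ 1.7999e+02 -8.0000e-02  1.0910e+02] q [ 14.4  21.5 -60.2  91.   18.9  78.5 -28.7] t 6.75 rows [-0.014 -0.032 -0.184] 0.002
```

View pics/c4.png

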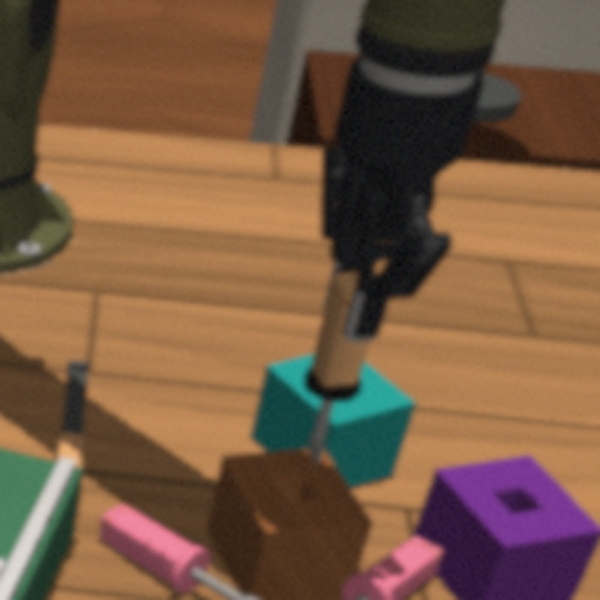

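View pics/s4.png

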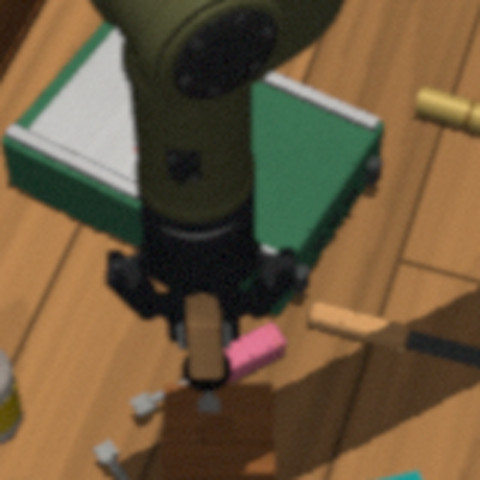

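```bash
python3 -m creep '[[[-0.2,0,-0.02,0],[-0.5,0,-0.05,0],[-0.95,0,-0.05,0]]]'; python3 -m creep '[[[-0.3,0,0,0.18],[-0.6,0,0,0.36],[-0.95,0,0,0.54],[-0.95,0,0,0.667],[-0.95,0,0,0.667]]]'; python3 - <<'E'
from h import *
go(618,-47,215,79)
E
```

```text
time: 7.15
ee_pos: [535.1, 218.3, 211.8]
orientation: [-179.6, -0.1, 109.4]
contact_force: [0.7, -0.4, -1.2]
grip_width: 0.29
time: 7.65
ee_pos: [566.2, 126.9, 210.2]
orientation: [-179.5, 0.2, 79.2]
contact_force: [0.1, 0.4, -1.2]
grip_width: 0.289
pos [566.2 126.9 210.2] rpy [-179.48    0.18   79.23] q [ 28.6  17.5 -52.6  92.5  14.   77.6 -36.6] t 7.65 rows [-1.612  0.833 -0.05 ] 0.005
```

```bash
python3 -m creep '[[[-0.2,0.1,-0.02,0],[-0.5,0.25,-0.05,0],[-0.8,0.42,-0.05,0]]]'; python3 -m creep '[[[-0.2,0.1,-0.02,0],[-0.5,0.25,-0.05,0],[-0.8,0.42,-0.05,0],[-0.8,0.42,-0.05,0]]]'; python3 - <<'E'
from h import *
go(618,-47,215,79)
snap('wrist','w5.png')
E
```

```text
time: 7.95
ee_pos: [592.1, 41.8, 215.0]
orientation: [-179.4, 0.2, 79.6]
contact_force: [0.0, -0.1, -1.8]
grip_width: 0.29
time: 8.35
ee_pos: [619.6, -50.4, 218.2]
orientation: [-179.4, 0.3, 79.4]
contact_force: [-0.9, -0.1, -3.0]
grip_width: 0.299
pos [619.6 -50.4 218.2] rpy [-179.39    0.3    79.4 ] q [ 39.   21.8 -47.6  85.9  16.3  80.1 -20.1] t 8.35 rows [ 0.031 -0.022  0.032] 0.009
```

View pics/w5.png

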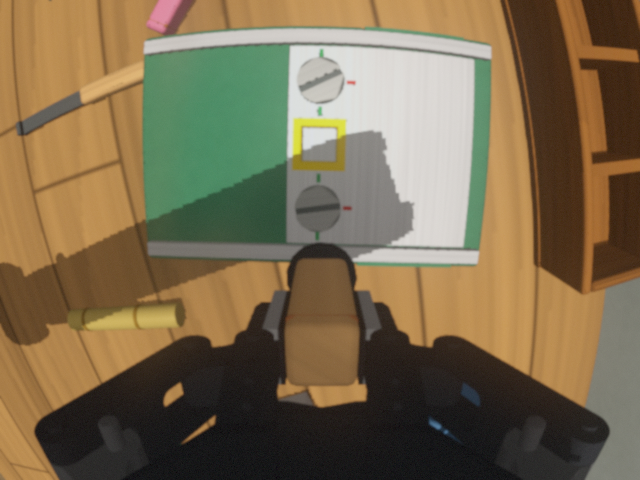

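```bash
python3 - <<'E'
from h import *
d=load('wrist')
im=cv2.cvtColor(d['img'],cv2.COLOR_RGB2BGR)
a=cv2.resize(im[45:115,285:365],None,fx=5,fy=5,interpolation=cv2.INTER_CUBIC)
b=cv2.resize(im[173:243,280:360],None,fx=5,fy=5,interpolation=cv2.INTER_CUBIC)
b=cv2.convertScaleAbs(b,alpha=1.6)
cv2.imwrite('pics/w5z.png',np.hstack([a,b]))
h=cv2.cvtColor(d['img'],cv2.COLOR_RGB2HSV)
m=cv2.inRange(h,(22,150,120),(34,255,255)); m[:100]=0;m[190:]=0;m[:,:270]=0
ys,xs=np.nonzero(m);print(xs.min(),xs.max(),ys.min(),ys.max())
u,v=(xs.min()+xs.max())/2,(ys.min()+ys.max())/2;print('eye',u,v,onplane(d,u,v,86,True))
E
```

```text
293 344 119 169
eye 318.5 144.0 [630.17812251  18.51567529  86.        ]
```

View pics/w5z.png

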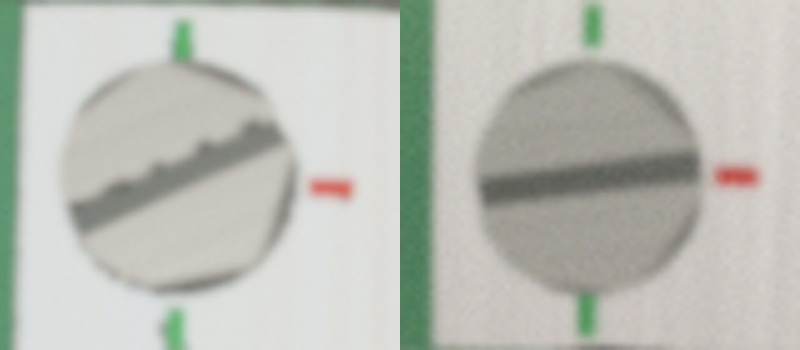

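```bash
python3 - <<'E'
from h import *
d=load('wrist')
L=lambda p:onplane(d,285+p[0]/5,45+p[1]/5,86,True)[:2]
Rr=lambda p:onplane(d,280+(p[0]-400)/5,173+p[1]/5,86,True)[:2]
for n,f,c,a,b in(('L',L,(178,174),(78,218),(277,132)),('Llow',L,(178,174),(85,235),(285,145)),('R',Rr,(590,177),(482,192),(698,165))):
    A,B=f(a),f(b);e=B-A
    print(n,'c',f(c),'mid',(A+B)/2,'len',np.hypot(*e),'ang',np.degrees(np.arctan2(e[1],e[0])))
cl,cr=L((178,174)),Rr((590,177));e=cl-cr
print('sep',np.hypot(*e),'box yaw',np.degrees(np.arctan2(e[1],e[0]))-90,'mid',(cl+cr)/2)
# rails edges
E
```

```text
L c [640.80160998  66.64789773] mid [640.72505837  66.64961471] len 32.58728536324591 ang 13.68697981963699
Llow c [640.80160998  66.64789773] mid [641.39305594  64.13452885] len 32.97857991723417 ang 14.57608568961013
R c [620.66138022 -29.8742383 ] mid [620.57949243 -30.06749889] len 33.516120735736294 ang -3.311179046852169
sep 98.60097158711304 box yaw -11.786180799691323 mid [630.7314951   18.38682971]
```

```bash
cat >> h.py <<'E'
TIP=np.array([-2.3,0,101.5])
def tip():
    s=get_state(); R=Ro.from_euler('xyz',s['orientation'],degrees=True)
    return s['ee_pos']+R.apply(TIP)
def tipgo(x,y,z,byaw=None):
    s=get_state(); R=Ro.from_euler('xyz',s['orientation'],degrees=True)
    t=0;R2=R
    if byaw is not None:
        t=-((byaw+90-s['orientation'][2]+180)%360-180); R2=R*Ro.from_euler('z',t,degrees=True)
    d=R.inv().apply(np.array([x,y,z])-R2.apply(TIP)-s['ee_pos'])/100
    print('tip',tip().round(1),'rpy',s['orientation'].round(2),'F',s['contact_force'].round(1),'M',s['moment'].round(2),'t',round(s['time'],2),'q',s['q'].round(0),'rows',d.round(3),round(t/45,3))
E
python3 -c "
from h import *
tipgo(621,-30,100,-3.3)"
```

```text
tip [617.3 -49.1 116.9] rpy [-1.7933e+02  1.6000e-01  7.9580e+01] F [ 0.5  0.5 -1.6] M [0.07 0.   0.  ] t 8.4 q [ 39.  22. -48.  86.  16.  80. -20.] rows [0.194 0.001 0.168] -0.158
```

```bash
python3 -m creep '[[[0.1,0,0.08,-0.08],[0.194,0,0.168,-0.158],[0.194,0,0.168,-0.158],[0.194,0,0.168,-0.158]]]'; python3 - <<'E'
from h import *
tipgo(621,-30,96,-3.3)
for n,z in(('scene',3),('side',3)):
    d=snap(n,n+'6.png',(240,200,400,320) if n=='scene' else (230,190,390,310),5)
    X=d['R']@tip()+d['t']; print(n,d['fx']*X[0]/X[2]+d['cx'],d['fy']*X[1]/X[2]+d['cy'])
E
```

```text
time: 8.8
ee_pos: [621.7, -25.9, 201.3]
orientation: [-179.3, 0.1, 86.8]
contact_force: [-0.3, 0.1, -1.7]
grip_width: 0.291
tip [620.3 -28.3  99.8] rpy [-1.7926e+02  5.0000e-02  8.6830e+01] F [-0.3  0.1 -1.7] M [-0.03 -0.02 -0.02] t 8.8 q [ 38.  23. -49.  87.  17.  79. -16.] rows [-0.017  0.009  0.038] 0.003
scene 299.81644088952567 248.76322716655727
side 301.7714071211132 223.3826486209567
```

View pics/scene6.png

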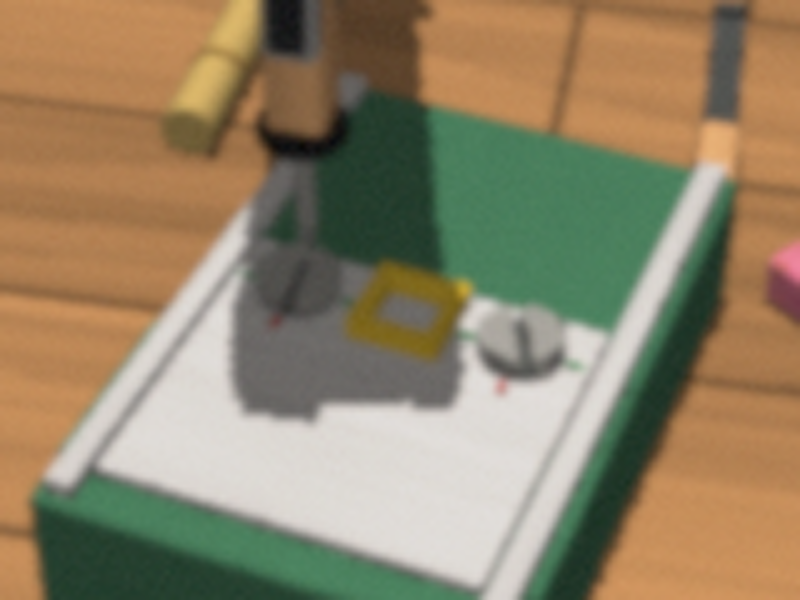

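View pics/side6.png

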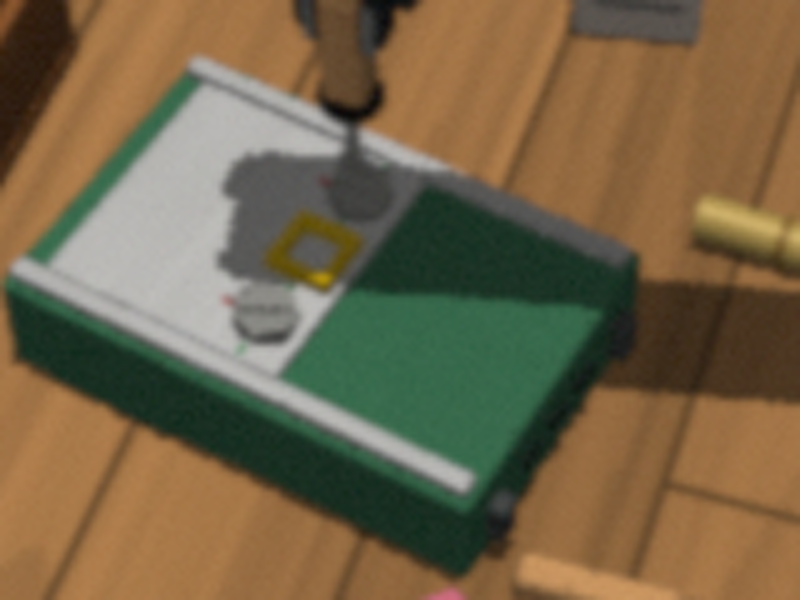

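```bash
python3 -m creep '[[[-0.017,0.009,0.06,0],[-0.017,0.009,0.12,0],[-0.017,0.009,0.16,0],[-0.017,0.009,0.16,0]]]';  python3 -c "
from h import *
tipgo(621,-30,80,-3.3)"
```

```text
time: 9.3
ee_pos: [622.3, -29.4, 184.8]
orientation: [-179.2, 0.1, 86.7]
contact_force: [0.3, 0.6, -1.5]
grip_width: 0.294
tip [620.8 -31.8  83.3] rpy [-1.7924e+02  9.0000e-02  8.6680e+01] F [ 0.3  0.6 -1.5] M [ 0.02 -0.05  0.01] t 9.3 q [ 38.  24. -49.  88.  18.  77. -16.] rows [0.018 0.002 0.033] -0.0
```

```bash
python3 -m creep '[[[0.018,0,0.015,0],[0.018,0,0.035,0],[0.018,0,0.035,0]]]';  python3 -c "
from h import *
tipgo(621,-30,80,-3.3)"
```

```text
time: 9.6
ee_pos: [622.4, -28.7, 181.1]
orientation: [-179.2, 0.2, 86.6]
contact_force: [-0.3, -3.5, -3.1]
grip_width: 0.291
tip [620.9 -31.2  79.7] rpy [-1.7925e+02  1.7000e-01  8.6640e+01] F [-0.3 -3.5 -3.1] M [-0.82 -0.18 -0.03] t 9.6 q [ 38.  24. -49.  88.  18.  77. -16.] rows [ 0.012 -0.    -0.003] -0.001
```

```bash
python3 -m creep '[[[0,-0.003,0,-0.18],[-0.001,-0.006,0,-0.36],[-0.003,-0.01,0,-0.54],[-0.005,-0.013,0,-0.72],[-0.006,-0.016,0,-0.9],[-0.006,-0.016,0,-0.95]]]';  python3 -c "
from h import *
tipgo(620.9,-31,80,88.5)"
```

```text
time: 10.2
ee_pos: [621.6, -29.3, 181.2]
orientation: [-179.5, -0.3, 129.5]
contact_force: [2.7, -0.8, -2.3]
grip_width: 0.3
tip [622.  -31.2  79.7] rpy [-179.45   -0.35  129.55] F [ 2.7 -0.8 -2.3] M [-0.36 -0.68 -0.19] t 10.2 q [ 43.  27. -57.  88.  23.  78.  24.] rows [ 0.001 -0.024 -0.003] -1.088
```

```bash
python3 -m creep '[[[0,-0.004,0,-0.18],[0,-0.008,0,-0.36],[0,-0.013,0,-0.54],[0,-0.018,0,-0.72],[0,-0.02,0,-0.9],[0,-0.022,0,-1],[0,-0.022,0,-1]]]';  python3 -c "
from h import *
tipgo(620.9,-31,80,88.5)
snap('scene','scene7.png',(240,200,400,320),5)"
```

```text
time: 10.9
ee_pos: [620.2, -28.9, 181.2]
orientation: [179.9, -0.6, 174.6]
contact_force: [1.5, 3.1, -2.3]
grip_width: 0.292
tip [621.4 -28.9  79.7] rpy [179.93  -0.62 174.59] F [ 1.5  3.1 -2.3] M [ 0.78 -0.41 -0.18] t 10.9 q [ 48.  31. -66.  89.  28.  80.  65.] rows [ 0.003 -0.023 -0.003] -0.087
```

View pics/scene7.png

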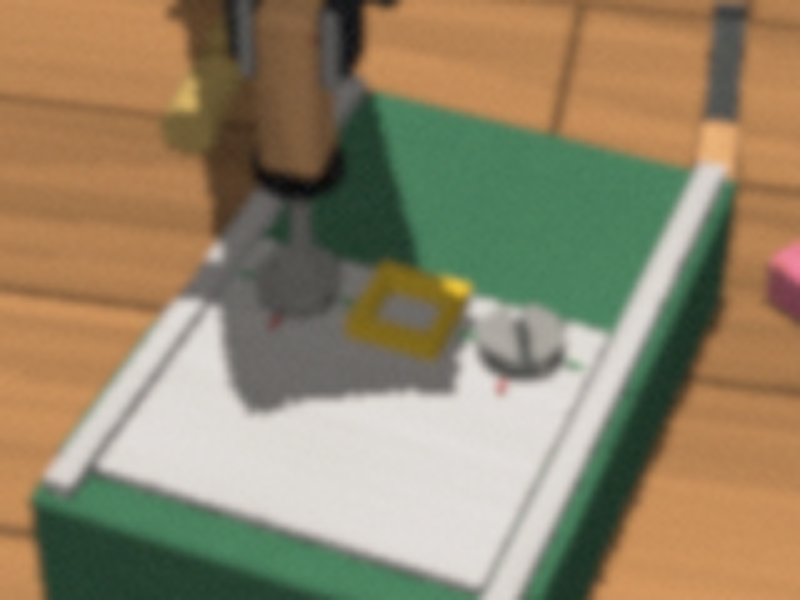

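```bash
python3 -m creep '[[[0,-0.015,0,-0.1],[0,-0.02,0,-0.17],[0,-0.02,0,-0.17]]]';  python3 -c "
from h import *
tipgo(620.9,-31,80,88.5)"
```

```text
time: 11.25
ee_pos: [620.0, -29.2, 181.3]
orientation: [179.7, -0.6, -177.9]
contact_force: [0.6, 3.0, -2.5]
grip_width: 0.296
tip [621.2 -28.7  79.8] rpy [ 179.71   -0.59 -177.9 ] F [ 0.6  3.  -2.5] M [ 1.14 -0.31 -0.2 ] t 11.25 q [ 49.  32. -67.  89.  29.  80.  72.] rows [ 0.004 -0.022 -0.002] 0.08
```

```bash
python3 -m creep '[[[0,0.01,0,0.15],[0,0.01,0,0.25],[0,0.01,-0.2,0.25],[0,0.01,-0.3,0.25],[0,0.01,-0.3,0.25]]]';  python3 -c "
from h import *
tipgo(641,68,105,14)
snap('scene','scene8.png',(240,200,400,320),5)"
```

```text
time: 11.75
ee_pos: [621.1, -28.4, 213.1]
orientation: [179.9, -0.5, 170.8]
contact_force: [0.2, 0.8, -1.6]
grip_width: 0.292
tip [622.6 -28.4 111.6] rpy [179.86  -0.47 170.77] F [ 0.2  0.8 -1.6] M [ 0.02 -0.03 -0.01] t 11.75 q [ 48.  29. -66.  86.  26.  82.  62.] rows [-0.042  1.002  0.068] 1.484
```

View pics/scene8.png

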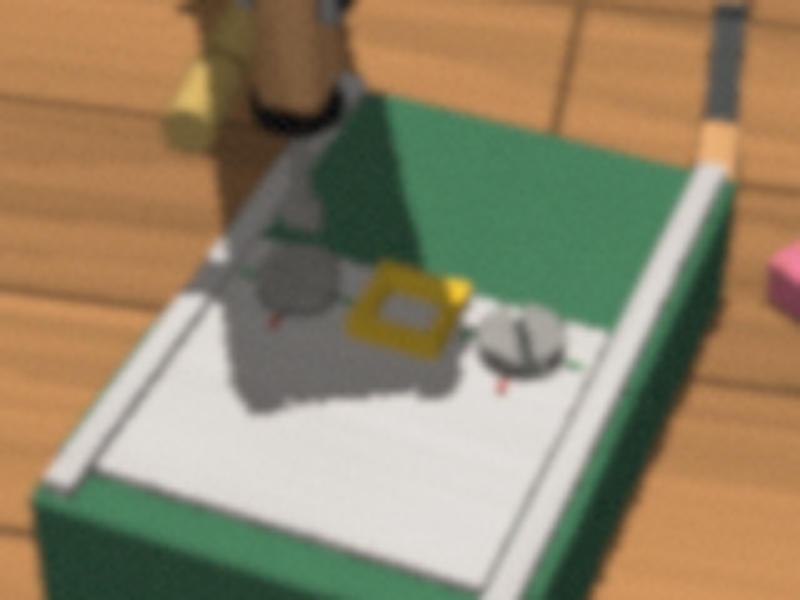

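```bash
python3 -m creep '[[[0,0.3,0.02,0.19],[0,0.6,0.03,0.38],[0,0.9,0.04,0.57],[-0.02,1,0.05,0.76],[-0.03,1,0.05,0.95],[-0.04,1,0.06,1],[-0.04,1,0.06,1]]]';  python3 -c "
from h import *
d=load('scene');im=cv2.cvtColor(d['img'],cv2.COLOR_RGB2BGR)[235:280,275:365]
cv2.imwrite('pics/z8.png',cv2.convertScaleAbs(cv2.resize(im,None,fx=8,fy=8,interpolation=cv2.INTER_CUBIC),alpha=2))
tipgo(641,68,95,14)"
```

```text
time: 12.5
ee_pos: [640.0, 69.5, 205.1]
orientation: [-179.6, -0.5, 125.8]
contact_force: [0.1, 0.0, -1.7]
grip_width: 0.294
tip [640.3  67.9 103.6] rpy [-179.6    -0.5   125.78] F [ 0.1  0.  -1.7] M [-0.01 -0.02 -0.01] t 12.5 q [ 32.  28. -56.  83.  23.  81.  12.] rows [-0.006  0.016  0.086] 0.484
```

View pics/z8.png

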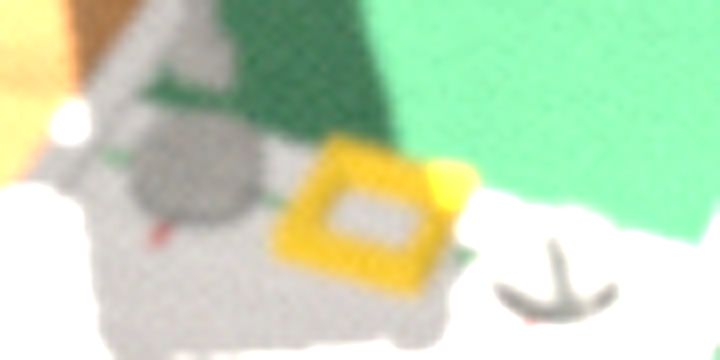

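```bash
python3 -m creep '[[[0,0.01,0.04,0.19],[0,0.016,0.08,0.38],[-0.006,0.016,0.086,0.484],[-0.006,0.016,0.086,0.484],[-0.006,0.016,0.086,0.484]]]';  python3 -c "
from h import *
tipgo(641,68,82.5,14)
snap('scene','scene9.png',(240,200,400,320),5);snap('side','side9.png',(230,190,390,310),5)"
```

```text
time: 13.0
ee_pos: [641.3, 69.7, 196.1]
orientation: [-179.4, -0.3, 104.1]
contact_force: [-0.5, -0.1, -1.4]
grip_width: 0.292
tip [640.7  67.8  94.6] rpy [-179.41   -0.32  104.14] F [-0.5 -0.1 -1.4] M [ 0.07 -0.04  0.06] t 13.0 q [ 29.  27. -51.  84.  21.  80.  -9.] rows [0.001 0.004 0.121] 0.003
```

View pics/scene9.png

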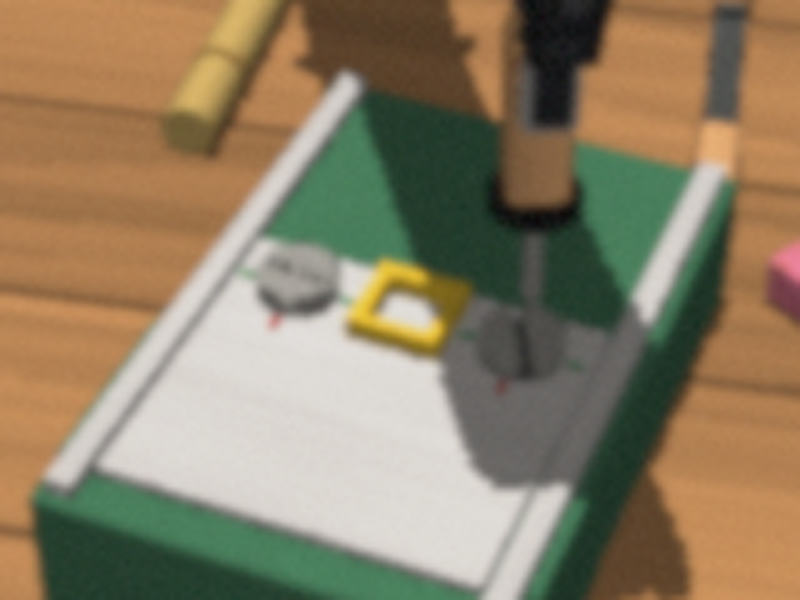

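View pics/side9.png

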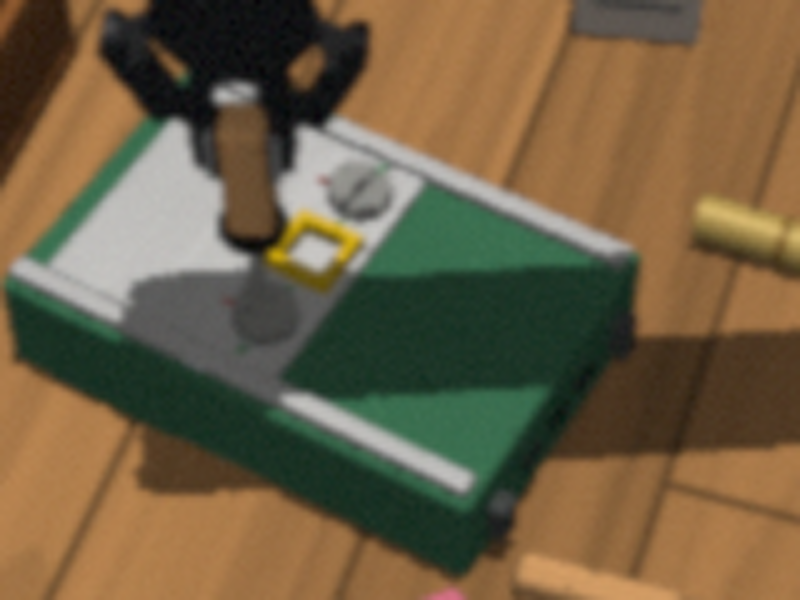

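```bash
python3 -m creep '[[[0.005,0.004,0.05,0],[0.01,0.004,0.1,0],[0.012,0.004,0.12,0],[0.012,0.004,0.12,0]]]';  python3 -c "
from h import *
tipgo(641,68,80,14)"
```

```text
time: 13.5
ee_pos: [642.0, 71.1, 186.8]
orientation: [-179.5, -0.2, 104.1]
contact_force: [-2.7, -1.4, 11.0]
grip_width: 0.295
tip [641.6  69.1  85.3] rpy [-179.53   -0.25  104.11] F [-2.7 -1.4 11. ] M [-0.44  0.93  0.02] t 13.5 q [ 29.  27. -51.  85.  21.  78.  -9.] rows [-0.009 -0.008  0.053] 0.002
```

```bash
python3 -m creep '[[[-0.01,-0.008,-0.01,0],[-0.025,-0.008,0,0],[-0.025,-0.008,0.03,0],[-0.025,-0.008,0.03,0]]]';  python3 -c "
from h import *
tipgo(641,67,80,14)"
```

```text
time: 13.9
ee_pos: [641.1, 68.1, 182.4]
orientation: [-179.4, -0.3, 104.1]
contact_force: [-0.3, 0.2, -0.8]
grip_width: 0.295
tip [640.6  66.1  80.9] rpy [-179.41   -0.27  104.1 ] F [-0.3  0.2 -0.8] M [-0.   -0.05 -0.03] t 13.9 q [ 29.  28. -51.  85.  21.  78.  -9.] rows [0.007 0.006 0.009] 0.002
```

```bash
python3 -m creep '[[[0,-0.003,0.01,-0.18],[-0.001,-0.006,0.01,-0.36],[-0.003,-0.01,0.01,-0.54],[-0.005,-0.013,0.01,-0.72],[-0.006,-0.016,0.01,-0.9],[-0.006,-0.016,0.01,-0.95]]]';  python3 -c "
from h import *
tipgo(641,67,80,93)"
```

```text
time: 14.5
ee_pos: [640.1, 67.0, 180.6]
orientation: [-179.8, -0.6, 147.0]
contact_force: [1.6, 0.1, -2.1]
grip_width: 0.295
tip [640.9  66.1  79.1] rpy [-179.8    -0.62  147.03] F [ 1.6  0.1 -2.1] M [ 0.06 -0.49 -0.21] t 14.5 q [ 34.  31. -59.  85.  26.  79.  31.] rows [-0.    -0.005 -0.009] -0.799
```

```bash
python3 -m creep '[[[0,-0.003,0,-0.18],[0,-0.006,0,-0.36],[0,-0.01,0,-0.54],[0,-0.01,0,-0.72],[0,-0.012,0,-0.8],[0,-0.012,0,-0.8]]]';  python3 -c "
from h import *
tipgo(641,67,80,93)"; python3 -m creep '[[[0,0.0,0,0.12],[0,0.0,0,0.2],[0,0.0,-0.15,0.2],[0,0.0,-0.25,0.2],[0,0.0,-0.25,0.2]]]';  python3 -c "
from h import *
tipgo(631,19,95,78.5)
tipgo(631,19,95,-11.5)
snap('scene','scene10.png',(240,200,400,320),5);snap('side','side10.png',(230,190,390,310),5)"
```

```text
time: 15.1
ee_pos: [639.8, 66.6, 180.5]
orientation: [179.7, -0.6, -177.0]
contact_force: [0.7, 1.1, -0.8]
grip_width: 0.291
tip [641.1  67.3  79. ] rpy [ 179.69   -0.57 -176.97] F [ 0.7  1.1 -0.8] M [ 0.42 -0.38 -0.24] t 15.1 q [ 38.  34. -66.  85.  31.  81.  64.] rows [ 0.001 -0.002 -0.01 ] 0.001
time: 15.6
ee_pos: [641.0, 67.2, 208.0]
orientation: [179.7, -0.4, 174.1]
contact_force: [0.1, -0.6, -0.6]
grip_width: 0.296
tip [642.5  67.5 106.5] rpy [179.73  -0.44 174.06] F [ 0.1 -0.6 -0.6] M [ 0.02 -0.02 -0.03] t 15.6 q [ 37.  32. -65.  83.  29.  83.  56.] rows [ 0.064 -0.493  0.113] 0.124
tip [642.5  67.5 106.5] rpy [179.73  -0.44 174.06] F [ 0.1 -0.6 -0.6] M [ 0.02 -0.02 -0.03] t 15.6 q [ 37.  32. -65.  83.  29.  83.  56.] rows [ 0.039 -0.472  0.113] 2.124
```

View pics/scene10.png

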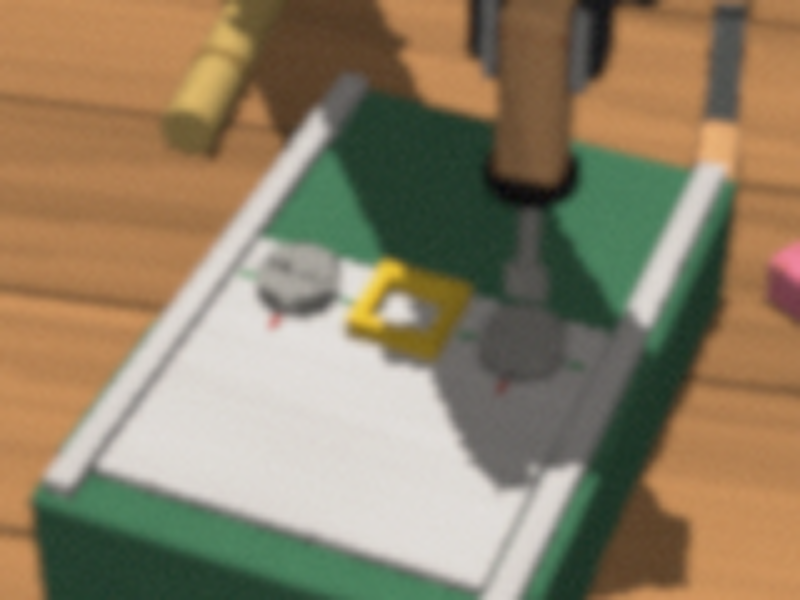

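View pics/side10.png

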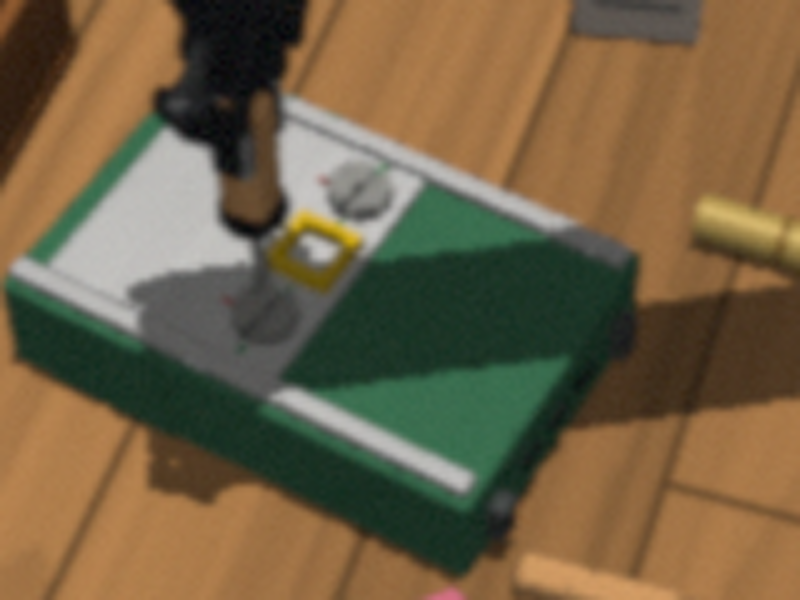

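```bash
python3 -m creep '[[[0.01,-0.15,0,0.18],[0.02,-0.3,0,0.36],[0.039,-0.472,0,0.54],[0.039,-0.472,0,0.72],[0.039,-0.472,0,0.9],[0.039,-0.472,0,1],[0.039,-0.472,0,1]]]';python3 -m creep '[[[0,0,0,0.18],[0,0,0,0.36],[0,0,0,0.54],[0,0,0,0.72],[0,0,0,0.9],[0,0,0,1],[0,0,0,1]]]';  python3 -c "
from h import *
tipgo(631,18,92,-11.5)"
```

```text
time: 16.4
ee_pos: [631.0, 20.1, 205.6]
orientation: [-179.7, -0.6, 129.1]
contact_force: [-0.7, 0.6, -0.6]
grip_width: 0.293
time: 17.1
ee_pos: [630.8, 20.3, 205.2]
orientation: [-179.3, -0.2, 84.2]
contact_force: [-0.6, 0.3, -1.9]
grip_width: 0.294
tip [629.4  18.4 103.7] rpy [-179.35   -0.18   84.19] F [-0.6  0.3 -1.9] M [ 0.02 -0.03  0.06] t 17.1 q [ 33.  24. -48.  86.  18.  79. -22.] rows [-0.003  0.02   0.117] 0.126
```

```bash
python3 -m creep '[[[0,0.02,0.05,0.1],[0.006,0.02,0.1,0.126],[0.006,0.02,0.11,0.126]]]';  python3 -m creep '[[[0.005,0,0.06,0],[0.01,0,0.12,0],[0.01,0,0.12,0]]]';python3 -c "
from h import *
tipgo(631,18,80,-11.5)
snap('scene','scene11.png',(240,200,400,320),5);snap('side','side11.png',(230,190,390,310),5)"
```

```text
time: 17.4
ee_pos: [632.1, 20.8, 193.2]
orientation: [-179.2, -0.1, 78.7]
contact_force: [0.1, -0.0, -1.7]
grip_width: 0.296
time: 17.7
ee_pos: [631.4, 21.8, 179.8]
orientation: [-179.1, -0.1, 78.7]
contact_force: [-0.2, -0.1, -1.6]
grip_width: 0.291
tip [629.4  20.   78.4] rpy [-1.7911e+02 -9.0000e-02  7.8750e+01] F [-0.2 -0.1 -1.6] M [ 0.01 -0.02 -0.03] t 17.7 q [ 32.  25. -47.  87.  18.  77. -28.] rows [-0.017  0.019 -0.017] 0.005
```

View pics/scene11.png

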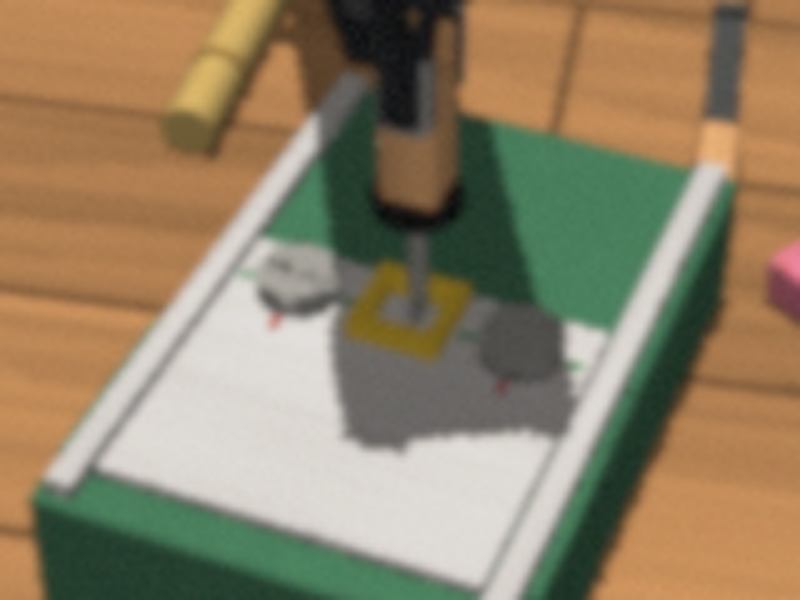

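View pics/side11.png

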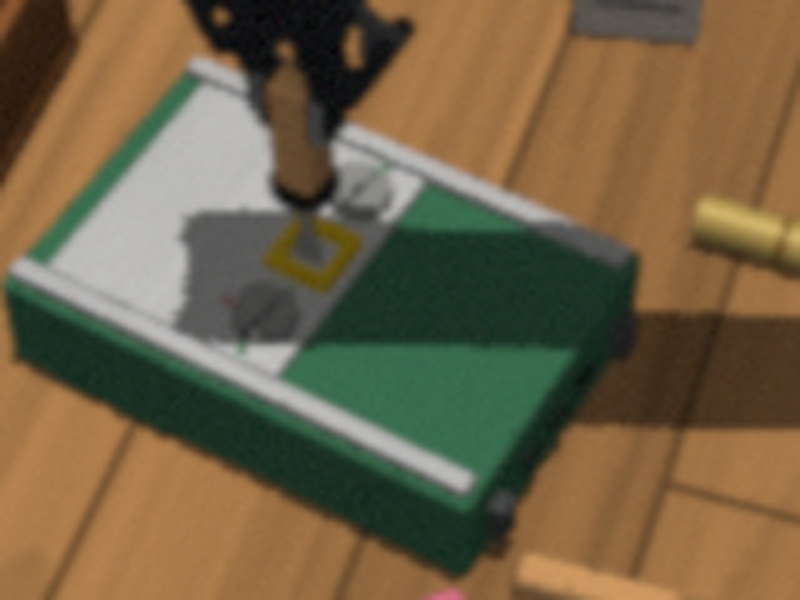

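```bash
python3 -m creep '[[[0,-0.05,-0.01,0],[0,-0.1,-0.01,0],[0,-0.15,-0.01,0],[0,-0.2,-0.01,0],[0,-0.2,-0.01,0]]]'; python3 -c "
from h import *
tipgo(556,34,80,-11.5)"
```

```text
time: 18.3
ee_pos: [611.8, 26.0, 182.7]
orientation: [-179.2, -0.1, 78.7]
contact_force: [1.9, -0.2, -1.0]
grip_width: 0.297
tip [610.   24.1  81.2] rpy [-1.7922e+02 -8.0000e-02  7.8740e+01] F [ 1.9 -0.2 -1. ] M [-0.03 -0.55 -0.05] t 18.3 q [ 33.  22. -48.  90.  16.  76. -28.] rows [-0.008 -0.549  0.019] 0.005
```

```bash
python3 -m creep '[[[0,-0.08,0.02,0],[0,-0.16,0.03,0],[0,-0.24,0.04,0],[0,-0.32,0.04,0],[0,-0.4,0.05,0],[0,-0.48,0.05,0],[0,-0.48,0.05,0]]]'; python3 -c "
from h import *
tipgo(556,34,80,-11.5)
snap('scene','scene12.png',(240,180,400,300),5);snap('side','side12.png',(230,190,390,310),5)"
```

```text
time: 19.0
ee_pos: [562.6, 35.9, 178.0]
orientation: [-179.1, -0.0, 78.8]
contact_force: [-0.2, 1.5, -1.7]
grip_width: 0.294
tip [560.6  34.   76.5] rpy [-1.7908e+02 -2.0000e-02  7.8780e+01] F [-0.2  1.5 -1.7] M [ 0.03 -0.2  -0.05] t 19.0 q [ 37.  16. -50.  97.  12.  74. -27.] rows [-0.009 -0.046 -0.034] 0.006
```

View pics/scene12.png

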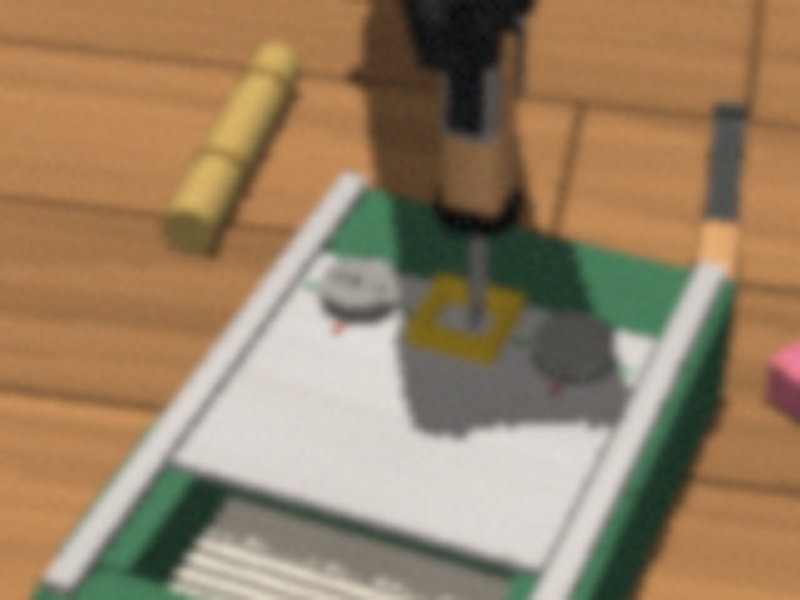

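```bash
python3 -m creep '[[[0,-0.04,-0.02,0],[0,-0.08,-0.02,0],[0,-0.12,-0.02,0],[0,-0.15,-0.02,0],[0,-0.15,-0.02,0]]]'; python3 -c "
from h import *
tipgo(556,34,80,-11.5)
snap('scene','scene13.png',(240,180,400,300),5);d=snap('side','side13.png',(230,190,390,310),5)
h=cv2.cvtColor(d['img'],cv2.COLOR_RGB2HSV);m=cv2.inRange(h,(22,150,100),(34,255,255));m[:200]=0;m[270:]=0;m[:,:250]=0;m[:,350:]=0
ys,xs=np.nonzero(m);print(len(xs),onplane(d,(xs.min()+xs.max())/2,(ys.min()+ys.max())/2,86))"
```

```text
time: 19.6
ee_pos: [551.2, 37.3, 180.5]
orientation: [-179.5, -0.0, 78.7]
contact_force: [9.2, -2.7, -6.5]
grip_width: 0.289
tip [549.9  35.3  79. ] rpy [-1.7948e+02 -5.0000e-02  7.8710e+01] F [ 9.2 -2.7 -6.5] M [-0.53 -3.14 -0.02] t 19.6 q [ 38.  14. -50.  99.  11.  73. -26.] rows [-0.001  0.063 -0.011] 0.005
30 [558.07334064  38.29530958  86.        ]
```

View pics/side13.png

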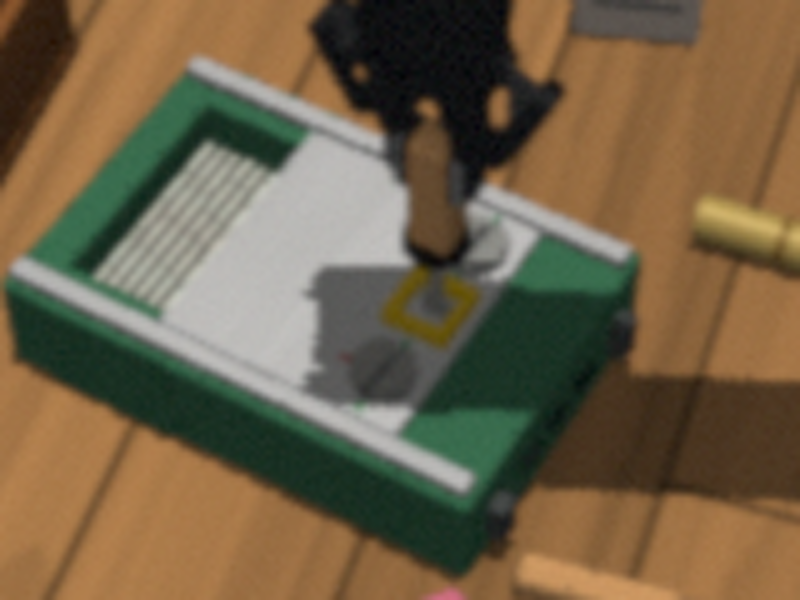

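```bash
python3 -m creep '[[[0,0.05,0,0],[0,0.07,0,0],[0,0.07,-0.2,0],[0,0.07,-0.4,0],[0,0.07,-0.4,0]]]'; python3 -c "
from h import *
tipgo(502.8,302.7,115,19)
snap('scene','scene14.png',(240,180,400,300),5)"
```

```text
time: 20.2
ee_pos: [559.1, 36.7, 222.6]
orientation: [-179.6, -0.1, 78.7]
contact_force: [0.1, 0.7, -1.5]
grip_width: 0.293
tip [558.   34.8 121.1] rpy [-1.7957e+02 -1.1000e-01  7.8730e+01] F [ 0.1  0.7 -1.5] M [ 0.04 -0.08  0.03] t 20.2 q [ 38.  13. -50.  94.  10.  78. -25.] rows [ 2.516 -1.076  0.074] -0.673
```

View pics/scene14.png

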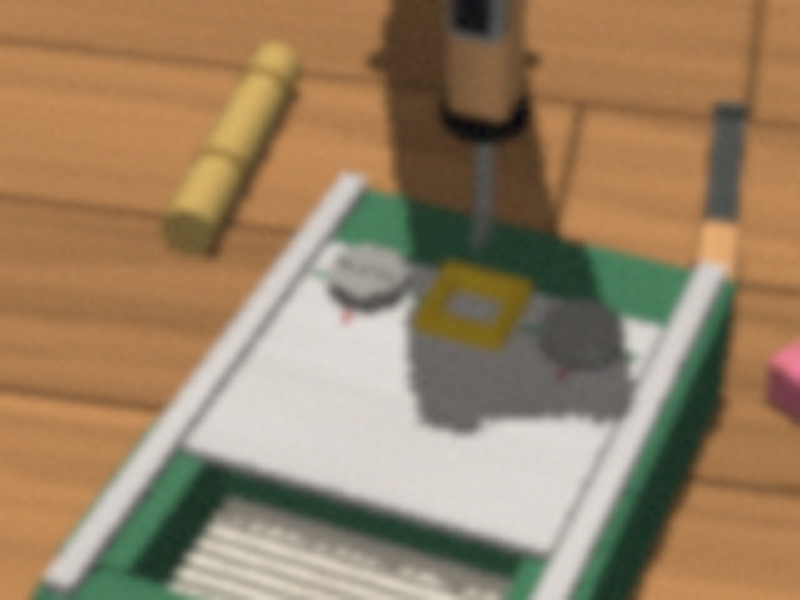

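Cover is open and the blade is clear of the eye. Next, to the stand.

```bash
for i in 1 2; do python3 -m creep '[[[0.3,-0.13,0,0],[0.6,-0.26,0,0],[0.9,-0.39,0,0]]]'|sed -n 2p; done;  python3 -m creep '[[[0.2,-0.1,0,-0.18],[0.4,-0.2,0,-0.36],[0.6,-0.25,0,-0.54],[0.7,-0.29,0,-0.673],[0.7,-0.29,0,-0.673]]]'; python3 -c "
from h import *
tipgo(502.8,302.7,105,19)
for n in('scene','side'):
    d=snap(n,n+'15.png',(380,140,540,300) if n=='scene' else (230,230,390,390),4)
    X=d['R']@tip()+d['t']; print(n,d['fx']*X[0]/X[2]+d['cx'],d['fy']*X[1]/X[2]+d['cy'])
snap('wrist','w15.png')"
```

```text
ee_pos: [536.2, 133.0, 220.0]
ee_pos: [513.9, 229.7, 218.9]
time: 21.35
ee_pos: [497.0, 305.7, 217.8]
orientation: [-179.0, -0.4, 109.2]
contact_force: [-0.9, 0.4, -1.1]
grip_width: 0.294
tip [495.9 303.7 116.3] rpy [-179.03   -0.45  109.22] F [-0.9  0.4 -1.1] M [ 0.03 -0.04 -0.02] t 21.35 q [ 16.  21. -62.  91.  18.  80. -28.] rows [-0.033  0.064  0.112] 0.005
scene 461.7317706975449 225.68395097945242
side 304.68091971464355 333.3296697513975
```

View pics/scene15.png

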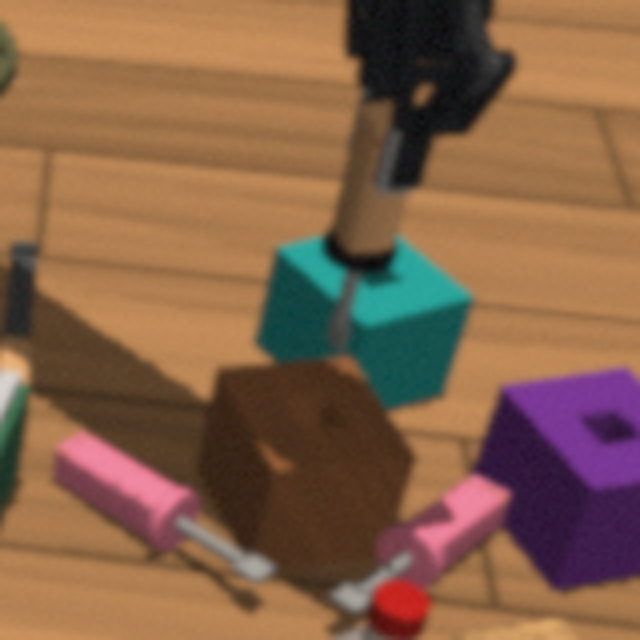

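View pics/side15.png

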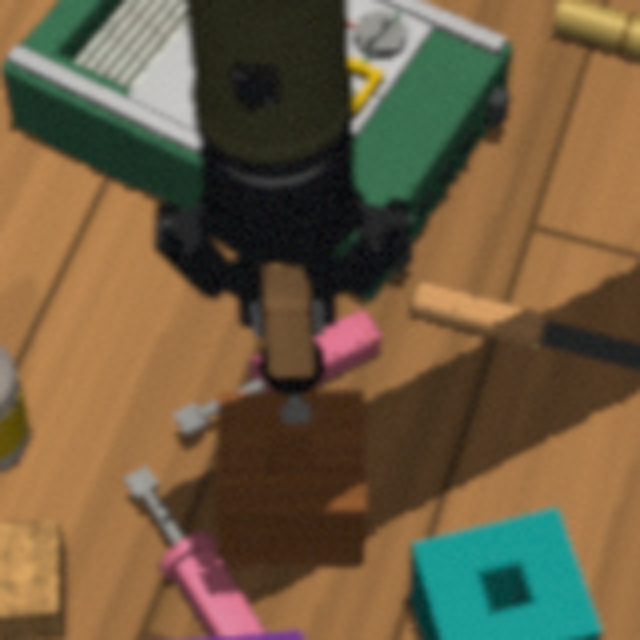

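View pics/w15.png

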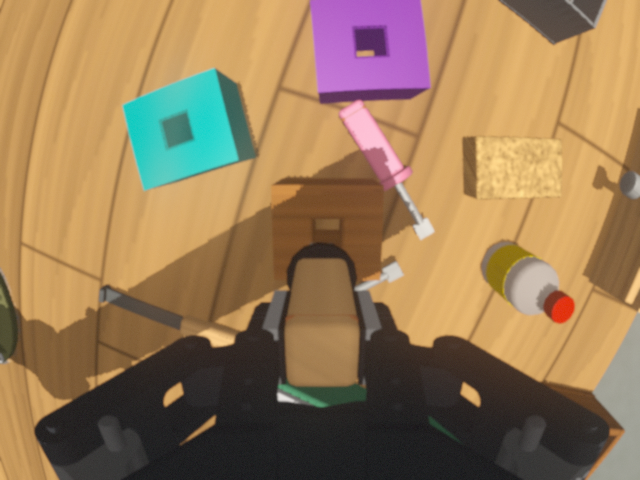

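```bash
python3 -c "
from h import *
d=load('wrist')
im=cv2.cvtColor(d['img'],cv2.COLOR_RGB2BGR)[165:300,250:410]
cv2.imwrite('pics/z15.png',cv2.resize(im,None,fx=5,fy=5,interpolation=cv2.INTER_CUBIC))
c=load('scene');
s=get_state();R=Ro.from_euler('xyz',s['orientation'],degrees=True)
for k in (33,60,101.5):
  for dd,f in ((c,0),(load('side'),0)):
    X=dd['R']@(s['ee_pos']+R.apply([-2.3,0,k]))+dd['t'];print(k,dd['fx']*X[0]/X[2]+dd['cx'],dd['fy']*X[1]/X[2]+dd['cy'])
"
```

```text
33 467.9855726234682 199.61240206435792
33 303.5073794929136 318.0428660230725
60 465.1844150654009 210.23515276464508
60 303.9203685670569 324.10893898757786
101.5 461.073617666356 225.8244136484814
101.5 304.52766997930036 333.02911365747315
```

View pics/z15.png

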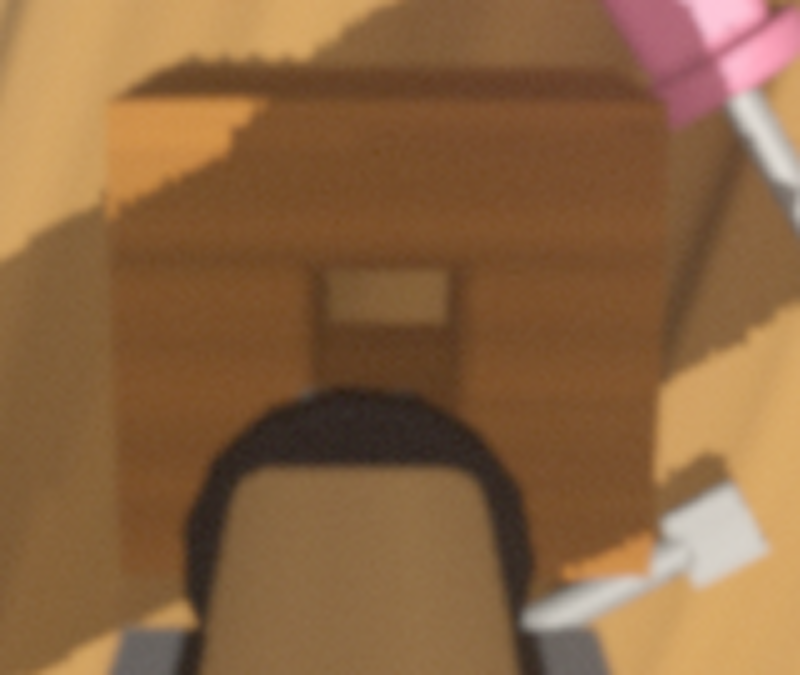

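```bash
python3 -c "
from h import *
d=load('wrist')
P=onplane(d,327.5,217.4,75,True);print(P, P-12*np.array([np.cos(np.radians(109)),np.sin(np.radians(109)),0]))
A=onplane(d,250+313/5,165+262/5,75,True);B=onplane(d,250+462/5,165+262/5,75,True);print(np.hypot(*(A-B)[:2]))"
python3 -m creep '[[[-0.02,0.04,0.06,0],[-0.045,0.064,0.12,0],[-0.045,0.064,0.12,0],[-0.045,0.064,0.12,0]]]'; python3 -c "
from h import *
tipgo(502.8,302.7,60,19)"
```

```text
[498.49099193 315.94681725  75.        ] [502.39780979 304.60059435  75.        ]
23.918540899137355
time: 21.9
ee_pos: [506.5, 300.0, 205.8]
orientation: [-179.1, -0.3, 108.7]
contact_force: [-0.1, 0.0, -1.4]
grip_width: 0.294
tip [505.5 297.8 104.3] rpy [-179.07   -0.3   108.74] F [-0.1  0.  -1.4] M [ 0.03 -0.06  0.02] t 21.9 q [ 16.  22. -61.  91.  19.  79. -29.] rows [ 0.053 -0.003  0.443] -0.006
```

```bash
python3 -m creep '[[[0.04,0,0.06,0],[0.045,0,0.14,0],[0.05,0,0.2,0],[0.05,0,0.22,0]]]'; python3 -c "
from h import *
tipgo(502.7,302.5,60,19)
snap('scene','scene16.png',(380,140,540,300),4);snap('side','side16.png',(230,230,390,390),4)"
```

```text
time: 22.3
ee_pos: [503.9, 304.5, 182.7]
orientation: [-179.0, -0.3, 108.8]
contact_force: [-0.4, 0.1, -1.8]
grip_width: 0.294
tip [502.8 302.3  81.2] rpy [-178.97   -0.29  108.77] F [-0.4  0.1 -1.8] M [-0.02  0.   -0.03] t 22.3 q [ 15.  23. -60.  93.  20.  77. -30.] rows [0.001 0.004 0.212] -0.005
```

View pics/scene16.png

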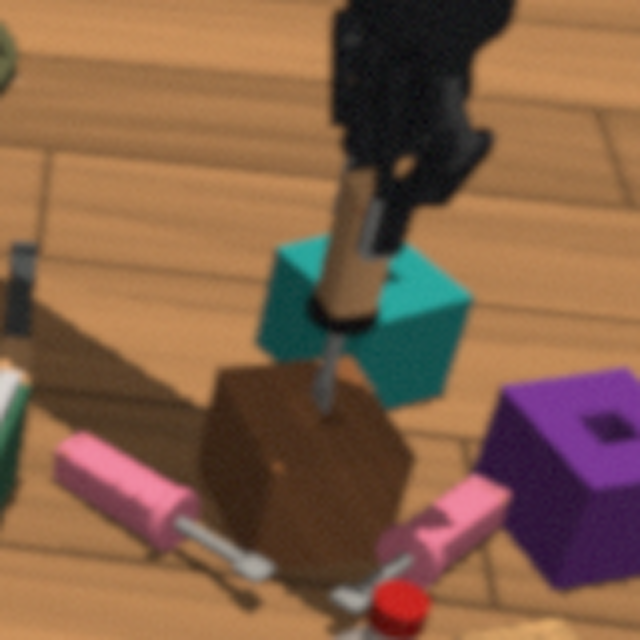

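View pics/side16.png

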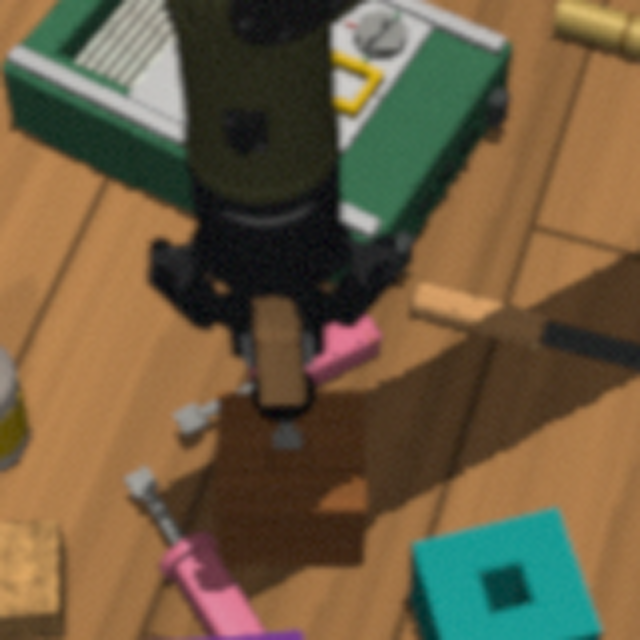

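```bash
python3 -m creep '[[[0.01,0.004,0.06,0],[0.015,0.004,0.13,0],[0.02,0.004,0.2,0],[0.02,0.004,0.2,0]]]'; python3 -c "
from h import *
tipgo(502.7,302.5,40,19)"
```

```text
time: 22.8
ee_pos: [502.9, 306.1, 161.9]
orientation: [-178.9, -0.3, 108.8]
contact_force: [-0.4, -0.5, -0.7]
grip_width: 0.294
tip [501.7 303.7  60.4] rpy [-178.89   -0.28  108.76] F [-0.4 -0.5 -0.7] M [-0.01 -0.02 -0.03] t 22.8 q [ 14.  24. -60.  94.  21.  75. -31.] rows [-0.016  0.01   0.203] -0.005
```

Tip is inside the hole (60 mm, no force).

```bash
python3 -m creep '[[[0,0.01,0.08,0],[0,0.01,0.16,0],[0,0.01,0.22,0],[0,0.01,0.22,0]]]'; python3 -m creep '[[[0.01,0,0.08,0],[0.01,0,0.14,0],[0.015,0,0.18,0],[0.015,0,0.18,0]]]'; python3 -c "
from h import *
tipgo(502.7,302.5,16,19)"
```

```text
time: 23.2
ee_pos: [502.9, 305.8, 138.6]
orientation: [-178.8, -0.3, 108.8]
contact_force: [0.1, 0.6, -1.3]
grip_width: 0.293
time: 23.6
ee_pos: [501.6, 307.0, 119.8]
orientation: [-178.7, -0.3, 108.8]
contact_force: [0.1, -0.8, -1.2]
grip_width: 0.29
tip [500.  304.5  18.3] rpy [-178.71   -0.25  108.77] F [ 0.1 -0.8 -1.2] M [0.02 0.04 0.01] t 23.6 q [ 13.  27. -58.  97.  23.  71. -32.] rows [-0.028  0.02   0.023] -0.005
```

```bash
python3 -m creep '[[[-0.015,0.02,0.01,0],[-0.02,0.025,0.03,0],[-0.02,0.025,0.03,0]]]'; python3 -c "
from h import *
tipgo(502.7,302.5,16,19)
snap('scene','scene17.png',(380,140,540,300),4)"
```

```text
time: 23.9
ee_pos: [504.9, 305.8, 116.8]
orientation: [-178.7, -0.3, 108.7]
contact_force: [0.2, -1.0, -1.2]
grip_width: 0.292
tip [503.3 303.3  15.3] rpy [-178.73   -0.26  108.75] F [ 0.2 -1.  -1.2] M [ 0.03 -0.01 -0.04] t 23.9 q [ 12.  27. -58.  97.  23.  71. -32.] rows [-0.006 -0.009 -0.007] -0.006
```

View pics/scene17.png

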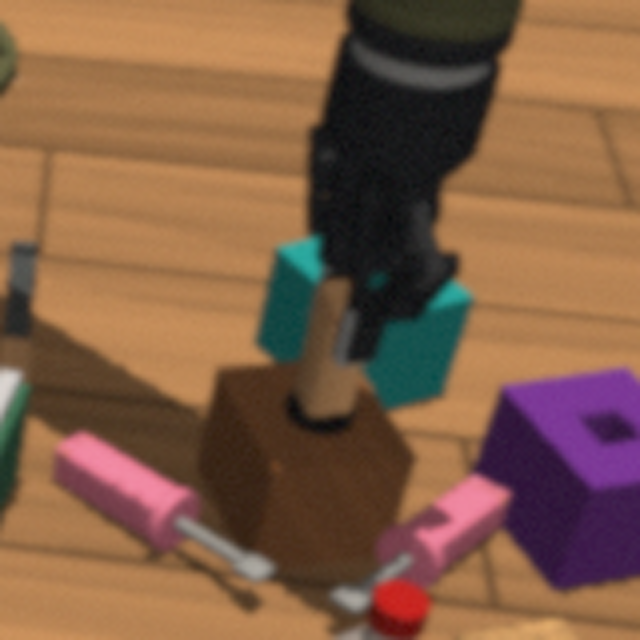

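```bash
python3 -m creep '[[[0,0,0,0],[0,0,0,0],[0,0,0,0],[0,0,0,0],[0,0,0,0],[0,0,0,0]]]' 1; python3 -m creep '[[[0,0,-0.15,0],[0,0,-0.35,0],[0.02,0,-0.6,0],[0.04,0,-0.8,0],[0.04,0,-0.8,0]]]'; python3 -c "
from h import *
print(get_state()['ee_pos'])
snap('scene','scene18.png',(380,140,540,300),4);snap('side','side18.png',(230,230,390,390),4)"
```

```text
time: 24.55
ee_pos: [504.7, 305.9, 116.8]
orientation: [-178.7, -0.3, 108.8]
contact_force: [0.8, -0.0, -0.6]
grip_width: 0.998
time: 25.05
ee_pos: [506.5, 311.9, 200.9]
orientation: [-179.1, -0.3, 108.8]
contact_force: [0.8, 0.9, 0.6]
grip_width: 1.002
[506.50132047 311.88399641 200.93976871]
```

View pics/scene18.png

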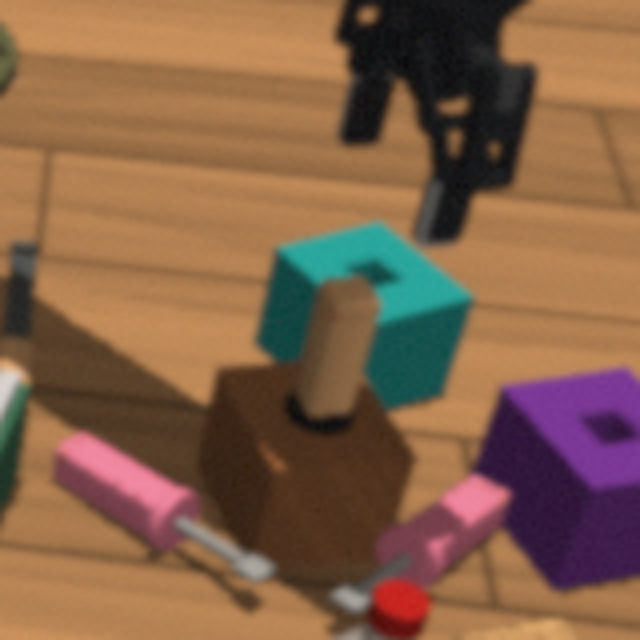

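View pics/side18.png

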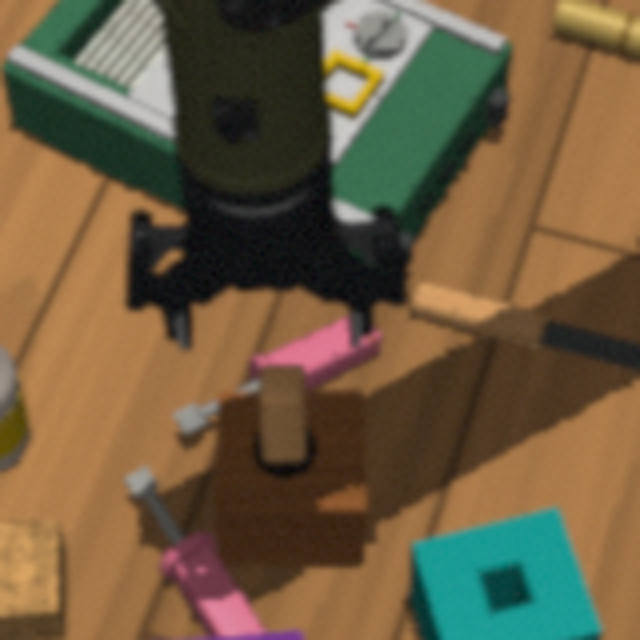

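```bash
python3 -m creep '[[[-0.1,0,-0.2,0],[-0.3,0,-0.4,0],[-0.6,0,-0.4,0],[-0.8,0,-0.4,0],[-0.8,0,-0.4,0],[-0.8,0,-0.4,0]]]'; python3 -c "
from h import *
snap('wrist','w19.png')
d=snap('scene','scene19.png')
h=cv2.cvtColor(d['img'],cv2.COLOR_RGB2HSV);m=cv2.inRange(h,(22,150,100),(34,255,255));m[:200]=0;m[280:]=0;m[:,:290]=0;m[:,380:]=0
ys,xs=np.nonzero(m);p=onplane(d,(xs.min()+xs.max())/2,(ys.min()+ys.max())/2,86);print(p,np.hypot(*(p-[631,18.6,86])[:2]))"
```

```text
time: 25.75
ee_pos: [531.5, 234.0, 236.2]
orientation: [-178.7, -0.3, 108.7]
contact_force: [-0.1, -0.4, -0.8]
grip_width: 1.0
[560.79706052  34.61175209  86.        ] 72.00575613539135
```

View pics/w19.png

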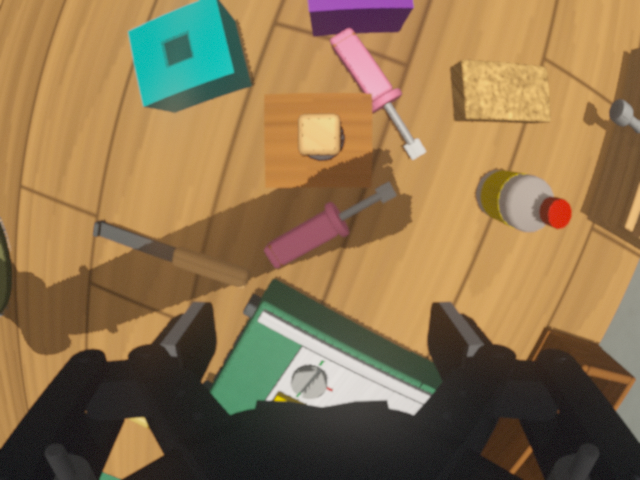

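View pics/scene19.png

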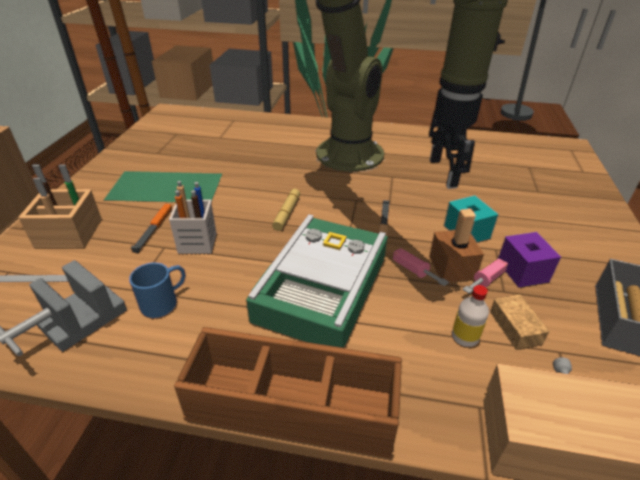

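```bash
python3 -c "
from workcell import *
print(hand_in())"
```

```text
the job is handed in; nothing more can be done
None
```

I opened the dust box and put the screwdriver back, and handed the job in at about 26 s of the 72 s allowed. `hand_in()` gives no verdict, so I only have my own checks.

**What I did:** I took the screwdriver out of the wooden stand. I turned the right and then the left fastener anticlockwise until their slots lined up with the green ticks. I hooked the blade in the yellow eye and dragged the cover to its stop. The screwdriver is back upright in its stand, and the gripper is open and clear.

**Last checks:**
- **Cover:** the scene camera shows about 72 mm of travel, good to about 2 mm. While dragging, the force rose to about 9 N at the end, which fits the 75 mm stop.
- **Screwdriver:** its collar rests on the stand and it stands upright. The handle top is within about 2–3 mm of where it started.
- **Other things on the bench:** the pot, files, bamboo, glue bottle, mug and cork block look unmoved. I judged this by eye from the final scene and wrist pictures and did not measure it.

**What failed or disagreed:**
- **Left fastener:** the first try met the top of the head with about 11 N. Shifting about 3 mm fixed it.
- **Tip position:** the scene camera and my estimate of the blade tip differed by up to about 6 mm before re-insertion. That was still within the hole's clearance.
- **Pink look-alikes:** both were upright in the first pictures and already lying down before my gripper reached the stand. I did not touch them.

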